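Lay the turned second layer of cartons on a pallet from a gravity lane

ROBOT

A 7-joint arm with a two-finger parallel gripper is mounted at the origin on a cart in front of the work surface, level with it; the furniture and walls round the work are solid. World frame = base frame: x ahead of the robot, y to its left, z up, the work surface at z = 0. Lengths are in m, angles in rad, forces in N, time in s.
With the tool pointing down it reaches from about 0.35 to 0.9 m from the base axis. Payload 19.9 kg.
Tool frame: the origin (TCP) lies between the finger pads; the fingertips stand 19 mm ahead of it and the grasp point (between the pads) is the TCP; z points along the fingers, y is the direction in which the jaws open and shut (so a half turn about z gives the same grasp; the last joint's range is limited). The gripper opens to 94 mm and grips with 3 to 60 N. Pads are 16 mm wide; open, the fingers measure 119 mm over their backs; the gripper's body (75 mm by 177 mm) begins 78 mm behind the grasp point.
Start: joints at [-1.29, 0.417, -0.01, 1.614, 0.005, 1.111, -0.053], TCP at [0.198, 0.593, 0.224] pointing down, gripper open.
Joint ranges: [-2.81, 2.81], [-0.39, 2.02], [-1.27, 1.25], [0.06, 2.57], [-1.19, 4.33], [0.19, 2], [-2.82, 2.82]. Speed limits (rad/s): [1.89, 1.89, 2.39, 2.39, 3.01, 3.01, 3.01].

INTERFACE

Orientations are given as a 3x3 rotation matrix whose columns are the frame's x, y, z axes.
In Python, from rig import robot gives the robot as it stands. Calls block until the motion is done:
- robot.move_ptp(position, orientation): joint-space move of the TCP to a pose.
- robot.move_linear(position, velocity=0.15, frame=None, threshold=None): straight line of the TCP; frame=None keeps the orientation; velocity is the mean speed in m/s. With threshold (N) it stops when the force on the tool has changed by that much, and returns True; else False.
- robot.goto_joints(angles): joint-space move.
- robot.gripper_to(opening): finger opening in m; the grip force is fixed at half the most; returns when the fingers have stopped.
- robot.pause(seconds).
- robot.ik(position, orientation): joint angles nearest the present ones, or None.
- robot.get_state(): the state.
- robot.grab_frame(name): name is "scene" or "top" or "wrist"; returns the picture (384x512x3 uint8, red, green, blue); there is no depth.
- robot.camera_info(name): a dict with "fx", "fy", "cx", "cy" (pixels), "rvec" (rotation vector, rad) and "tvec" (3), from world to camera coordinates, as OpenCV has them. Camera axes: x right, y down, z forward; pixel columns grow to the right and rows downward; lengths in m; the calibration is good to about 2 mm. The wrist camera is an equidistant fisheye: a pixel r from the principal point sees the ray r / f radians off the axis. A picture is of the moment at which its call begins: read the wrist's pose just before it. camera_info takes no time and is no camera call; for the wrist camera it gives the pose at the moment of the call.
A pose or a line that the arm cannot do raises robot.PlanningError and nothing moves.
- robot.sign_off(): hands the job in, once; it reports no verdict.
The state is a dict: "time": time; "qpos": joint angles; "joint_vel": joint speeds; "effort": joint torques, N m; "ee_pos": TCP position; "tool_rot": TCP orientation; "force": force on the tool from outside, world axes, zero at the start; "moment": the same for the moment, N m; "opening": finger opening in m.
Only numpy, scipy, OpenCV 4.12 (cv2) and the standard library are available. Lean on these libraries where they do the work, as an engineer would, in place of code of your own. Each camera call takes 0.05 s, during which the arm holds its last target.

TASK

Three cartons wait end to end in the sloping roller lane. Lay all three flat on top of the first layer on the small pallet as its second layer: the same pattern as below but turned end for end, so that one carton lies crosswise over the two parallel ones and the other two lie side by side over the crosswise end and bridge the joint. The casts inside are brittle, so set the cartons down without dropping them, finish with the layer closed up, no finger gaps left and its outer edges flush with the layer below, and do not shift the first layer or the things standing around.

Things in the scene. Friction and masses are not known exactly. Their poses are not given: they have to be found in the camera images.
- carton_a: sealed brown carton of plaster casts, 122 x 60 x 48 mm (x, y, z), about 0.2 kg, pale tape along its top, a white label on each long side; origin at the centre of its underside, x along its length, z out of its top. One of three like it, end to end in the lane, in unknown order; friction between cartons about 0.6
- carton_b: sealed brown carton of plaster casts, 122 x 60 x 48 mm (x, y, z), about 0.2 kg, pale tape along its top, a white label on each long side; origin at the centre of its underside, x along its length, z out of its top. One of three like it, end to end in the lane, in unknown order; friction between cartons about 0.6
- carton_c: sealed brown carton of plaster casts, 122 x 60 x 48 mm (x, y, z), about 0.2 kg, pale tape along its top, a white label on each long side; origin at the centre of its underside, x along its length, z out of its top. One of three like it, end to end in the lane, in unknown order; friction between cartons about 0.6
- lane: roller lane, blue rails, fixed; rises at 25 deg along its +x, to the robot's left, 350 long, 80 wide, feet 122. Origin on the bench below the first carton, whose underside centre is 62 mm up; carton x = up the slope, tops lean to lane -x. Stop at the low end 14 mm high. Rails 6 mm above the rollers, outer faces 40 mm from the middle. Lift the first carton square to the slope: the next slides down to the stop in about 1 s
- pallet: slatted pallet, 126 (x) by 186 (y) by 26 mm, fixed; origin centre of underside, z up. First layer, tops at 74 mm: lower_cross along pallet x at (0,-62) mm, lower_near and lower_far along pallet y at (-31,31), (31,31). Second layer, undersides at 74 mm: one carton along pallet x at (0,62), two along pallet y at (-31,-31), (31,-31): 2 mm joints, 122 x 184 mm overall. Pallet +y points left of the robot
- lower_cross: carton of the same size and make (122 x 60 x 48 mm), about 0.3 kg, already on the pallet as part of its first layer; origin at the centre of its underside, x along its length; the crosswise one
- lower_near: carton of the same size and make (122 x 60 x 48 mm), about 0.3 kg, already on the pallet as part of its first layer; origin at the centre of its underside, x along its length; one of the parallel two, at the pallet's -x side
- lower_far: carton of the same size and make (122 x 60 x 48 mm), about 0.3 kg, already on the pallet as part of its first layer; origin at the centre of its underside, x along its length; one of the parallel two, at the pallet's +x side
- lamp_front (a point): foremost point of the head of the blue desk lamp, fixed; the head, 150 mm wide, hangs 260 to 420 mm above the bench from this point backwards (+x), between lane and pallet: carry cartons past in front of it
- tape_roll: roll of tan packing tape lying flat, 96 mm across, 25 mm high; stays where it is
- marker: black and white marker pen lying down, 135 mm long, 17 mm thick; stays where it is
- cradle_a: grey plastic handpiece cradle, 60 x 52 x 41 mm; stays where it is
- cast_white: white plaster cast of a jaw, 50 x 60 x 36 mm; stays where it is
- impression_tray: grey metal impression tray, 83 x 76 x 12 mm; stays where it is
- bench_brush: wooden bench brush lying down, 145 mm long, 26 mm high; stays where it is
- mixing_bowl: grey rubber mixing bowl, 104 mm across, 60 mm high; stays where it is
Mind the look-alikes: they are no part of the job. Leave any blue look-alike of the carton_c alone.

How it is judged:
By the outcome, as a careful person would: the job done as asked, in the order asked, and still so for the second after the job is handed in, with the robot touching nothing.
It also fails if it takes over 72 s, if anything falls off the work surface, if the arm or the gripper's body presses on something with over 40 N, if the wrist force passes 120 N, or if a joint passes its speed limit or range.

## Working session

There is one attempt and no reset: what is moved stays moved. The work goes in short steps, each a Python script; the robot and the scene stay as the last script left them, time stands still between calls to the robot, and variables do not carry over. Pictures are saved under pics/ and viewed, and the job is handed in when it is done.

```bash
ls; mkdir -p pics; python3 - <<'E'
from rig import robot
import cv2
for n in ["scene","top","wrist"]:
    i=robot.camera_info(n); print(n,i)
    im=robot.grab_frame(n); cv2.imwrite(f"pics/{n}0.png",cv2.resize(im[:,:,::-1],(800,600),interpolation=cv2.INTER_CUBIC))
    cv2.imwrite(f"pics/{n}0_raw.png",im[:,:,::-1])
print(robot.get_state())
E
```

```text
pics
scene {'fx': 349.06765590541994, 'fy': 349.06765590541994, 'cx': 253.9617002412157, 'cy': 190.59840499126815, 'rvec': array([ 2.07141965, -0.79732497,  0.38409632]), 'tvec': array([-0.39298153,  0.40504687,  1.4065055 ])}
top {'fx': 416.3131729758372, 'fy': 416.3131729758372, 'cx': 252.51858393382858, 'cy': 189.71390261550326, 'rvec': array([ 1.65371422, -2.08170366,  0.70742644]), 'tvec': array([0.19103385, 0.53888532, 2.07170136])}
wrist {'fx': 297.3186396354542, 'fy': 297.3186396354542, 'cx': 253.53522530219752, 'cy': 195.15833192025883, 'rvec': array([-2.36692107, -1.70628844, -0.22429645]), 'tvec': array([-0.62363554, -0.0277926 ,  0.39222527])}
{'time': 0.15, 'qpos': array([-1.29052926,  0.41781114, -0.01030847,  1.61401435,  0.00468022,
        1.11071089, -0.05301294]), 'joint_vel': array([ 0.00058806, -0.00074813,  0.00107293, -0.00163998,  0.00182229,
        0.00095773,  0.00051012]), 'effort': array([ 1.28534062e-03, -8.51531482e+01,  6.38582446e-01, -4.26131952e+01,
       -4.88285429e-02,  1.73652131e-02,  2.94428810e-05]), 'ee_pos': array([0.1975662 , 0.59267135, 0.22399406]), 'tool_rot': array([[-9.48675189e-01,  3.16252005e-01, -2.35612996e-04],
       [ 3.16252088e-01,  9.48674774e-01, -8.89030529e-04],
       [-5.76375822e-05, -9.17914307e-04, -9.99999577e-01]]), 'force': array([0.51497725, 0.9122344 , 0.24247578]), 'moment': array([ 0.04691229, -0.01536897, -0.00164465]), 'opening': 0.09370481507138313}
```

View pics/scene0.png

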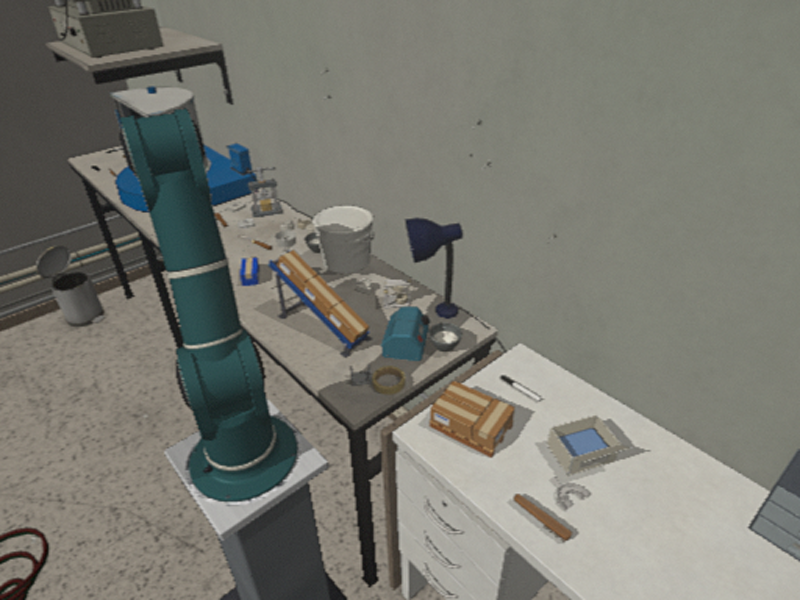

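View pics/top0.png

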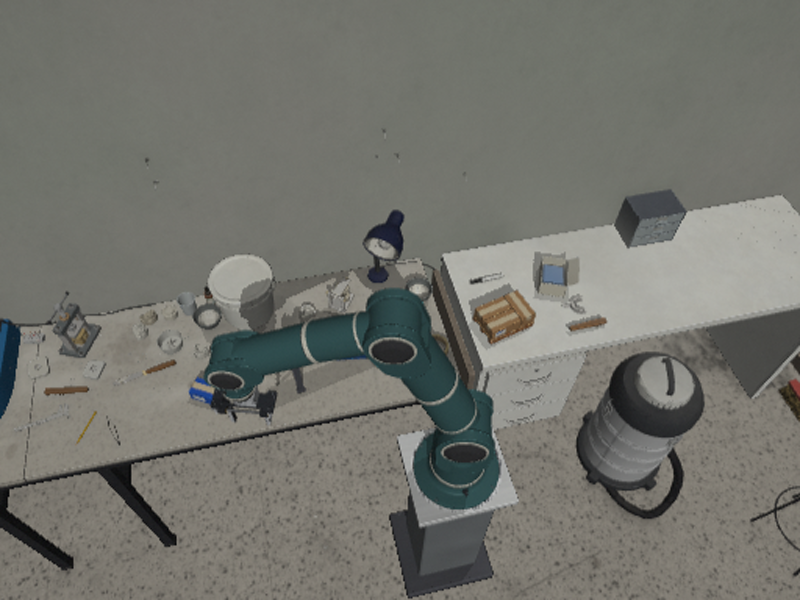

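View pics/wrist0.png

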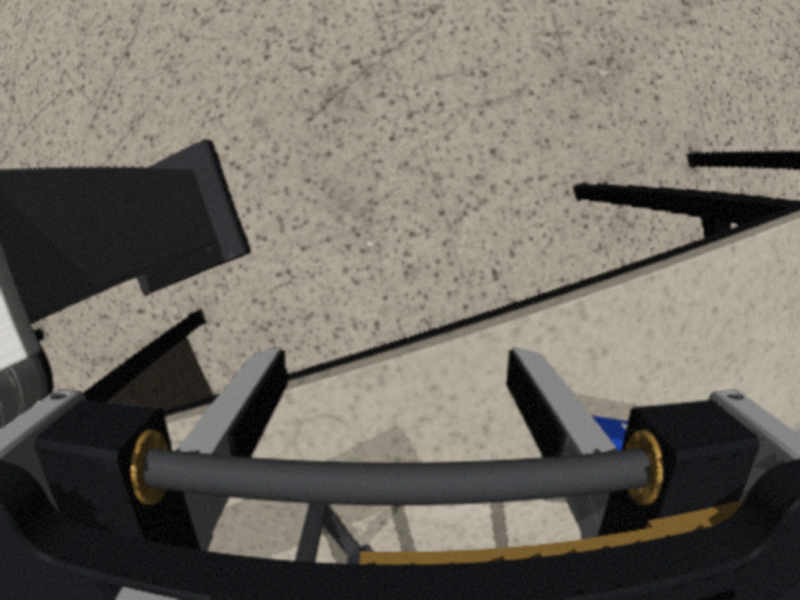

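```bash
python3 - <<'E'
import cv2
im=cv2.imread("pics/scene0_raw.png")
def crop(im,x0,y0,w,h,s,n): 
    cv2.imwrite(n,cv2.resize(im[y0:y0+h,x0:x0+w],None,fx=s,fy=s,interpolation=cv2.INTER_CUBIC))
crop(im,150,150,100,85,8,"pics/s_lane.png")
crop(im,260,235,80,60,10,"pics/s_pal.png")
im=cv2.imread("pics/top0_raw.png")
crop(im,290,160,100,75,8,"pics/t_pal.png")
E
```

```text
(no output)
```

View pics/s_lane.png

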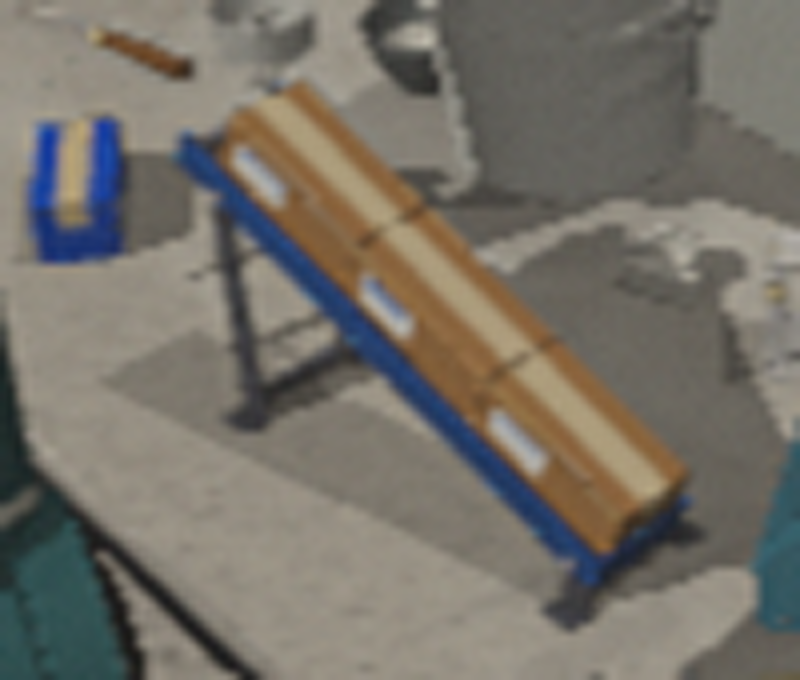

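View pics/s_pal.png

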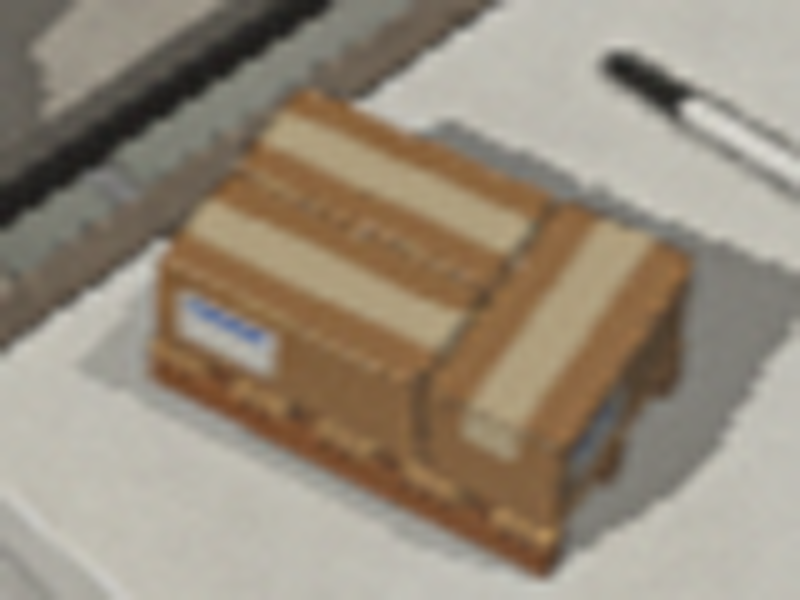

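View pics/t_pal.png

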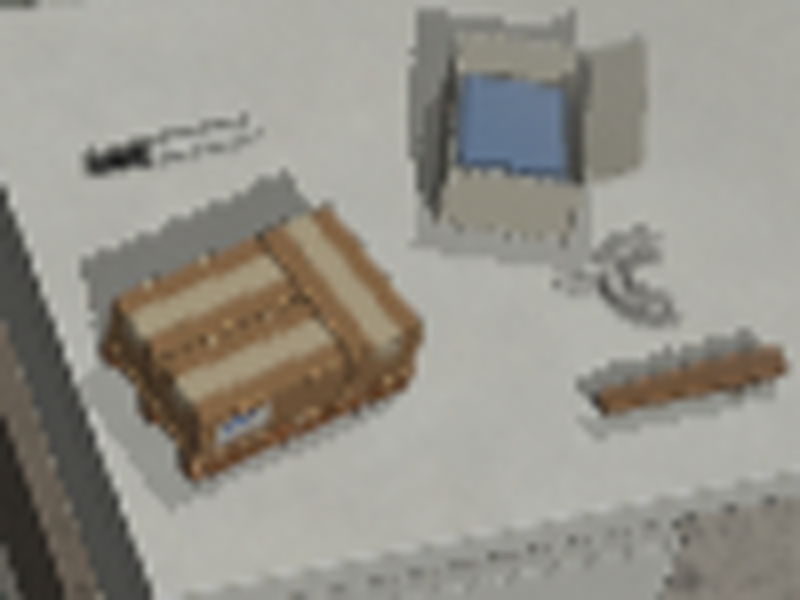

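```bash
cat > h.py <<'E'
import numpy as np, cv2
from scipy.optimize import least_squares
from scipy.spatial.transform import Rotation as R
def proj(info,P,fish=False):
    P=np.atleast_2d(P).astype(float)
    pc=P@R.from_rotvec(np.ravel(info['rvec'])).as_matrix().T+np.ravel(info['tvec'])
    if fish:
        r=np.linalg.norm(pc[:,:2],axis=1); th=np.arctan2(r,pc[:,2])
        k=th/np.maximum(r,1e-9)
        return np.c_[info['fx']*k*pc[:,0]+info['cx'],info['fy']*k*pc[:,1]+info['cy']]
    return np.c_[info['fx']*pc[:,0]/pc[:,2]+info['cx'],info['fy']*pc[:,1]/pc[:,2]+info['cy']]
S25,C25=np.sin(np.radians(25)),np.cos(np.radians(25))
def yaw(a): return R.from_euler('z',a).as_matrix()
def lanepts(uvw):  # mm slope coords -> lane frame m
    a=np.atleast_2d(uvw)/1000.
    return np.c_[a[:,0]*C25-a[:,2]*S25,a[:,1],.062+a[:,0]*S25+a[:,2]*C25]
def towld(p,P): return P@yaw(p[2]).T+np.array([p[0],p[1],0])
def fit(obs,p0):
    # obs list of (info,fish,P(local m),pix)
    f=lambda p: np.concatenate([(proj(i,towld(p,np.atleast_2d(P)),fi)-px).ravel() for i,fi,P,px in obs])
    r=least_squares(f,p0,loss='soft_l1'); return r.x,f(r.x).reshape(-1,2)
E
python3 - <<'E'
from h import *
from rig import robot
sc=robot.camera_info("scene"); tp=robot.camera_info("top")
cv=lambda a,x0,y0,s:(np.array(a,float)+.5)/s-.5+[x0,y0]
P=np.array([[-61,91,74],[61,91,74],[61,-92,74],[-61,-92,74],[-63,-93,0],[-63,93,0]])/1000.
a=cv([[165,258],[305,92],[690,265],[560,450],[545,575],[152,372]],260,235,10)
P2=np.array([[-61,91,74],[61,91,74],[61,-92,74],[-61,-92,74],[-63,93,0]])/1000.
b=cv([[190,410],[115,305],[325,208],[420,335],[190,480]],290,160,8)
for obs in ([(sc,0,P,a)],[(tp,0,P2,b)],[(sc,0,P,a),(tp,0,P2,b)]):
    p,r=fit(obs,[.5,-.3,0]); print("pal",p.round(4),np.degrees(p[2]).round(2)); print(r.round(1).tolist())
L=lanepts([[-61,-30,48],[-61,30,48],[61,30,48],[61,-30,48],[183,30,48],[183,-30,48],[305,30,48],[305,-30,48],[-61,-30,0]])
# near side: lane -y or +y unknown: lane +x left => +y world; lane y -> world -x ; so near = +30
L[:,1]*=-1
c=cv([[625,512],[688,470],[557,338],[487,372],[425,205],[360,245],[300,82],[228,115],[605,550]],150,150,8)
for y0 in (1.5,):
    p,r=fit([(sc,0,L,c)],[.5,.3,y0]); print("lane",p.round(4),np.degrees(p[2]).round(2)); print(r.round(1).tolist())
E
```

```text
pal [ 0.5011 -0.3265  0.2356] 13.5
[[-0.7, -0.3], [0.3, -1.1], [0.7, -0.8], [0.1, 0.3], [0.0, 0.6], [-0.4, 0.6]]
pal [ 0.4967 -0.3264  0.2145] 12.29
[[0.9, 1.6], [-0.8, -1.5], [0.5, -0.2], [0.2, -0.5], [-0.9, 0.6]]
pal [ 0.5    -0.327   0.2307] 13.22
[[-0.8, -0.2], [0.3, -0.9], [0.7, -0.5], [-0.1, 0.6], [-0.2, 0.9], [-0.5, 0.7], [1.1, 1.2], [-0.9, -1.7], [0.1, -0.8], [0.1, -1.3], [-0.7, 0.2]]
lane [0.4748 0.1887 1.7165] 98.35
[[-0.0, 0.4], [0.6, -0.4], [0.0, -0.7], [0.1, 0.7], [0.2, -0.3], [-0.6, -0.1], [-0.1, -0.7], [-0.1, -0.0], [0.0, 0.9]]
```

```bash
python3 - <<'E'
from h import *
from rig import robot
s=robot.get_state(); i=robot.camera_info("wrist")
Rc=R.from_rotvec(i['rvec']).as_matrix(); c=-Rc.T@i['tvec']
T=s['tool_rot']
print("cam in tool",T.T@(c-s['ee_pos'])); print("cam axes in tool (cols)",(T.T@Rc.T).round(3))
# lamp triangulation
sc=robot.camera_info("scene"); tp=robot.camera_info("top")
def tri(a,b):
    f=lambda X:np.r_[proj(sc,X)[0]-a,proj(tp,X)[0]-b]
    r=least_squares(f,[.6,0,.3]); return r.x,r.fun
k=lambda u,v:(np.array([u,v])+.5)*.64-.5
print(tri(k(425,252),k(381,249)))
print(tri(k(447,312),k(377,275)))
for z in (.26,.3,.35,.42):
  f=lambda X:proj(tp,[X[0],X[1],z])[0]-k(384,262)
  print(z,least_squares(f,[.6,0]).x)
E
python3 - <<'E'
import cv2
im=cv2.imread("pics/top0_raw.png"); cv2.imwrite("pics/t_lamp.png",cv2.resize(im[125:185,215:295],None,fx=10,fy=10,interpolation=2))
im=cv2.imread("pics/scene0_raw.png"); cv2.imwrite("pics/s_lamp.png",cv2.resize(im[130:210,230:330],None,fx=8,fy=7,interpolation=2))
E
```

```text
cam in tool [ 0.07549862 -0.00047329 -0.1607707 ]
cam axes in tool (cols) [[-0.    -0.965 -0.261]
 [ 1.     0.    -0.001]
 [ 0.001 -0.261  0.965]]
(array([0.71463824, 0.08001311, 0.27723027]), array([-0.4507505 ,  0.53470957, -0.00492004, -0.79242031]))
(array([ 0.82177946,  0.07437444, -0.00279096]), array([-0.03068184,  0.03614957, -0.00238529, -0.05347943]))
0.26 [0.66354046 0.08087883]
0.3 [0.63057537 0.08813976]
0.35 [0.589369   0.09721594]
0.42 [0.53168009 0.10992258]
```

View pics/t_lamp.png

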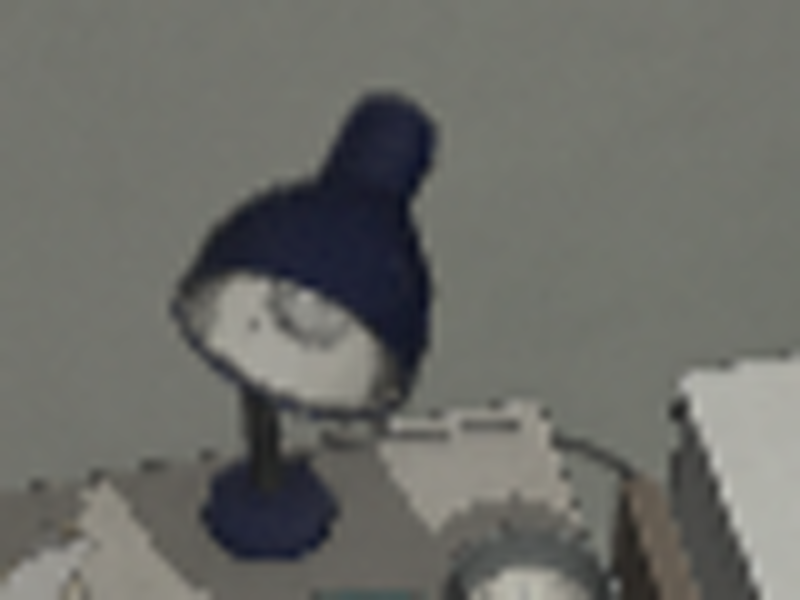

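View pics/s_lamp.png

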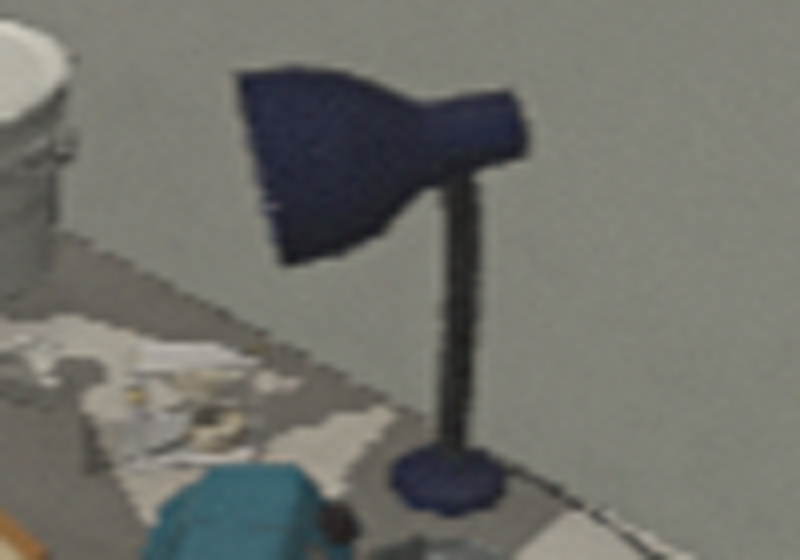

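```bash
python3 - <<'E'
from h import *
from rig import robot
sc=robot.camera_info("scene"); tp=robot.camera_info("top")
def tri(a,b):
    f=lambda X:np.r_[proj(sc,X)[0]-a,proj(tp,X)[0]-b]
    r=least_squares(f,[.6,0,.3]); return r.x.round(3),r.fun.round(1)
print(tri([265,167.4],[248,166])); print(tri([260,140.5],[244,152.5])); print(tri([265,167.4],[251,166]));print(tri([262,150],[233,155.5]))
p=[.475,.189,1.7165]
Rl=yaw(p[2])
w=Rl@np.array([-S25,0,C25]); y=Rl@[0,1,0]
print("w",w,"y",y)
for sgn in (1,-1):
    T=np.c_[np.cross(sgn*y,-w),sgn*y,-w]
    for off in (.028,.2,.30): 
        pos=towld(p,lanepts([0,0,0]))[0]+w*off; print(sgn,off,pos.round(3),robot.ik(pos,T), 'cam',(pos+T@[.0755,0,-.161]).round(3))
pp=[.5,-.327,.2307]
for a in (0,np.pi/2,np.pi,-np.pi/2):
    y=yaw(pp[2]+a)@[0,1,0]; z=np.array([0,0,-1.]); T=np.c_[np.cross(y,z),y,z]
    for h in (.105,.25,.35): print(a,h,robot.ik([pp[0],pp[1],h],T))
E
```

```text
(array([0.661, 0.068, 0.273]), array([-0.1,  0.1, -0. , -0.1]))
(array([0.649, 0.092, 0.406]), array([-0.6,  0.7,  0. , -1.1]))
(array([0.649, 0.055, 0.284]), array([-0.1,  0.1, -0. , -0.1]))
(array([0.709, 0.139, 0.32 ]), array([ 0.1, -0.1,  0. ,  0.2]))
w [ 0.06135939 -0.41814019  0.90630779] y [-0.98940399 -0.14518868  0.        ]
1 0.028 [0.477 0.177 0.087] [-0.86047984  0.61639367  0.89784091  2.07366467 -1.09705167  1.08137352
 -2.28069012] cam [0.497 0.042 0.201]
1 0.2 [0.487 0.105 0.243] [-0.88921295  0.37717351  1.08681978  1.93876599 -0.77735648  1.29879773
 -2.47767122] cam [ 0.507 -0.03   0.357]
1 0.3 [0.493 0.064 0.334] [-0.8364537   0.25720003  1.0842006   1.80256812 -0.63255124  1.44163536
 -2.58563592] cam [ 0.513 -0.071  0.448]
-1 0.028 [0.477 0.177 0.087] [-0.47415033  0.45940663  0.38737835  2.06254411 -0.84431875  0.86381288
  0.65774278] cam [0.477 0.178 0.265]
-1 0.2 [0.487 0.105 0.243] [-0.58615572  0.25883752  0.67602009  1.93174756 -0.63534826  1.19634635
  0.52371258] cam [0.487 0.106 0.421]
-1 0.3 [0.493 0.064 0.334] [-0.5786157   0.1843037   0.74682534  1.
[... 654 characters left out ...]
9840212  1.39299687
 -2.03752904]
3.141592653589793 0.105 [-0.03922848  0.63399145  0.77632469  1.80289488 -0.54355954  0.93149345
 -0.3639564 ]
3.141592653589793 0.25 [-0.28035227  0.60930236  1.18176785  1.68261099 -0.59009678  1.2585337
 -0.31029066]
3.141592653589793 0.35 [-0.10673529  0.36616063  0.8514186   1.53989767 -0.27887883  1.36233405
 -0.57034666]
-1.5707963267948966 0.105 [ 0.02051264  0.6017365   0.68579689  1.80106677 -0.47179793  0.90881461
  1.14857557]
-1.5707963267948966 0.25 [-0.1698566   0.495635    0.96187679  1.67988284 -0.43259595  1.19589413
  1.12887199]
-1.5707963267948966 0.35 [-0.10992442  0.36748072  0.8563856   1.53998669 -0.28108454  1.36277835
  1.00237717]
```

```bash
cat >> h.py <<'E'
from rig import robot
def Tz(y,z):
    y=np.array(y,float);z=np.array(z,float);y/=np.linalg.norm(y);z/=np.linalg.norm(z)
    return np.c_[np.cross(y,z),y,z]
def lane_T(p):
    Rl=yaw(p[2]); return Tz(-(Rl@[0,1,0]),-(Rl@np.array([-S25,0,C25])))
def lane_pos(p,u,v,w): return towld(p,lanepts([u,v,w]))[0]
def pal_T(p,a): return Tz(yaw(p[2]+a)@[0,1,0],[0,0,-1])
def pal_pos(p,x,y,z): return towld(p,np.array([[x,y,z]])/1000.)[0]
def snap(name,tag):
    i=robot.camera_info(name); im=robot.grab_frame(name)
    cv2.imwrite(f"pics/{tag}_raw.png",im[:,:,::-1]); cv2.imwrite(f"pics/{tag}.png",cv2.resize(im[:,:,::-1],(800,600),interpolation=2))
    np.savez(f"pics/{tag}.npz",**i); return i
def load(tag):
    d=np.load(f"pics/{tag}.npz"); return {k:d[k] for k in d}
def st(m=''):
    s=robot.get_state(); print(m,round(s['time'],2),s['ee_pos'].round(4),'F',s['force'].round(1),'op',round(s['opening'],4)); return s
E
python3 - <<'E'
from h import *
p=[.4748,.1887,1.7165]
st()
robot.move_ptp([.30,.42,.38],lane_T(p)); s=st(); print(s['qpos'].round(2))
robot.move_ptp(lane_pos(p,0,0,130),lane_T(p)); s=st(); print(s['qpos'].round(2))
snap("wrist","w1"); snap("scene","s1"); st()
E
```

```text
0.15 [0.1976 0.5927 0.224 ] F [0.5 0.9 0.2] op 0.0937
 1.15 [0.2992 0.4209 0.3793] F [-0.2  0.5 -0.2] op 0.0941
[-0.96 -0.05  0.14  1.89 -0.38  1.05 -0.52]
 2.62 [0.4827 0.1355 0.1799] F [ 0.1  0.4 -0. ] op 0.094
[-0.63  0.35  0.67  2.   -0.75  1.08  0.6 ]
 2.72 [0.4827 0.1353 0.1801] F [-0.3 -0.4 -1.1] op 0.0939
```

View pics/w1.png

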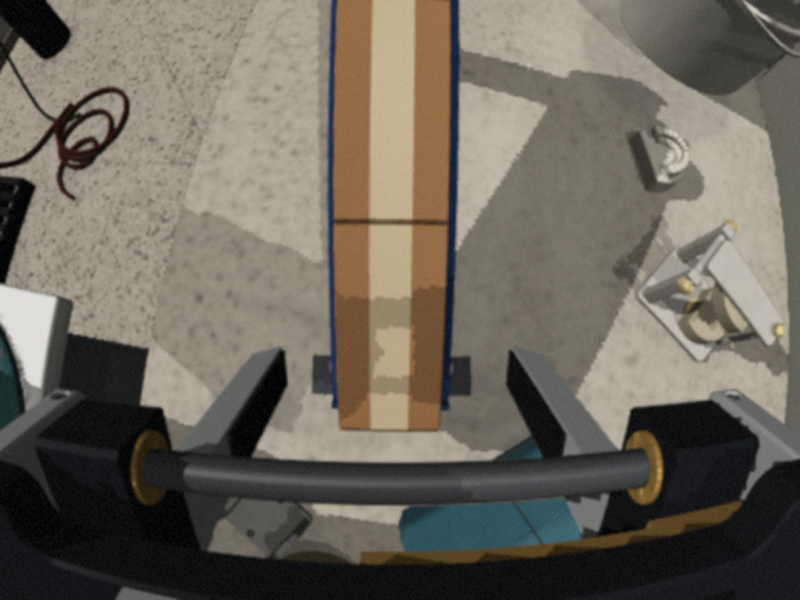

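View pics/s1.png

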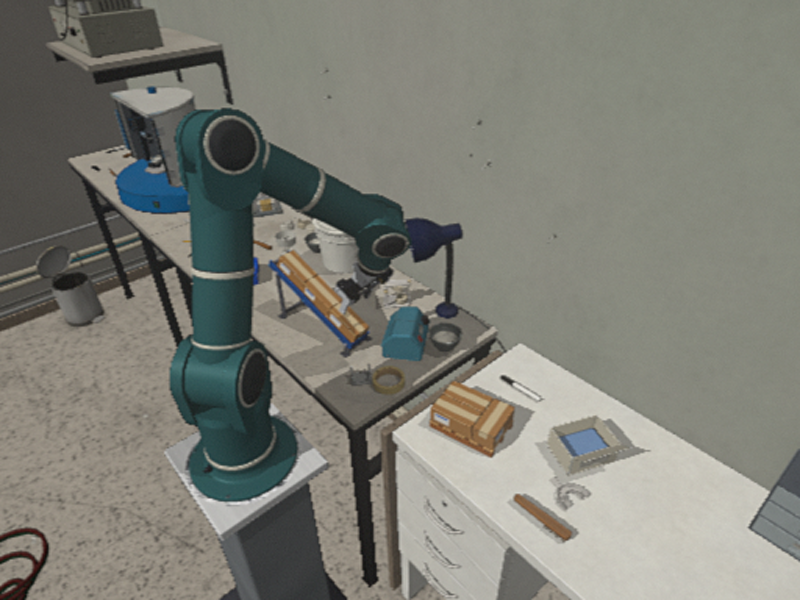

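```bash
python3 - <<'E'
import cv2
im=cv2.imread("pics/w1_raw.png")
a=cv2.resize(im[125:165,200:300],None,fx=8,fy=8,interpolation=2);b=cv2.resize(im[250:285,200:300],None,fx=8,fy=8,interpolation=2)
import numpy as np
cv2.imwrite("pics/w1z.png",np.vstack([a,b]))
E
```

```text
(no output)
```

View pics/w1z.png

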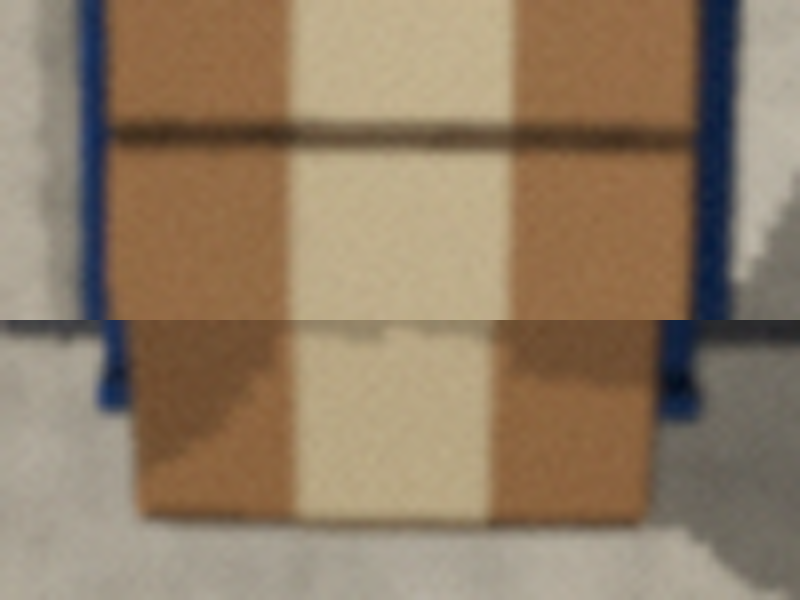

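```bash
python3 - <<'E'
from h import *
i=load("w1")
cv=lambda a,x0,y0,s:(np.array(a,float)+.5)/s-.5+[x0,y0]
px=np.vstack([cv([[108,134],[694,138]],200,125,8),cv([[141,517-320],[647,520-320]],200,250,8)])
L=lanepts([[61,30,48],[61,-30,48],[-61,30,48],[-61,-30,48]])
p0=[.4748,.1887,1.7165]
p,r=fit([(i,1,L,px)],p0); print(p,r)
# free height too
f=lambda q:(proj(i,towld(q[:3],L+[0,0,q[3]]),1)-px).ravel()
r=least_squares(f,[*p0,0]); print(r.x,r.fun)
E
```

```text
[0.47185706 0.18339939 1.70807196] [[-0.39884769 -0.29420196]
 [ 0.27234158 -0.20678736]
 [-0.4770248   0.05205724]
 [ 0.66188846  0.50323921]]
[ 4.71794948e-01  1.83634838e-01  1.70793056e+00 -1.52483417e-03] [-0.17032001  0.06623632  0.0389557   0.16077287 -0.31784014 -0.35597995
  0.47275857  0.09948616]
```

```bash
python3 - <<'E'
from h import *
pp=[.5,-.327,.2307]
T=pal_T(pp,-np.pi/2)
robot.move_ptp([.44,-.04,.32],T); s=st(); print(s['qpos'].round(2))
robot.move_ptp(pal_pos(pp,0,-95,250),T); s=st(); print(s['qpos'].round(2))
snap("wrist","w2"); st()
E
```

```text
3.62 [ 0.4399 -0.0389  0.3196] F [-0.5  0.3 -0.1] op 0.0942
[-0.91 -0.05  0.91  1.94  0.04  1.23  0.22]
 5.09 [ 0.5226 -0.4183  0.2502] F [0.2 0.8 0.3] op 0.0939
[ 0.05  0.63  0.91  1.49 -0.51  1.28  1.24]
 5.14 [ 0.5227 -0.4181  0.2504] F [-0.8  0.2  0.3] op 0.0941
```

View pics/w2.png

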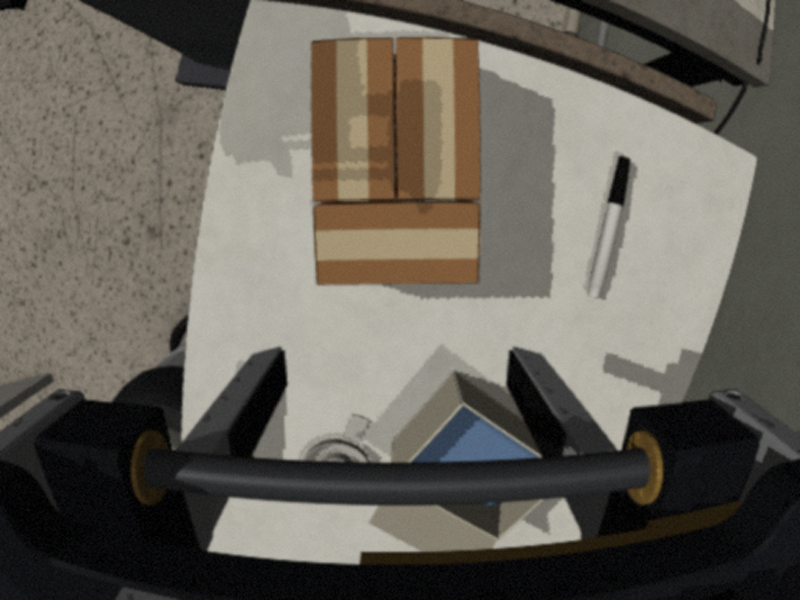

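```bash
python3 - <<'E'
import cv2,numpy as np
im=cv2.imread("pics/w2_raw.png")
cv2.imwrite("pics/w2z.png",cv2.resize(im[18:190,190:315],None,fx=4.5,fy=4.5,interpolation=2)[:,:])
cv2.imwrite("pics/w2za.png",np.vstack([np.hstack([cv2.resize(im[y:y+30,x:x+40],None,fx=10,fy=10,interpolation=2) for x in (185,280)]) for y in (12,165)]))
cv2.imwrite("pics/w2zb.png",np.hstack([cv2.resize(im[y:y+30,x:x+30],None,fx=10,fy=10,interpolation=2) for x,y in ((235,110),(192,110))]))
E
```

```text
(no output)
```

View pics/w2za.png

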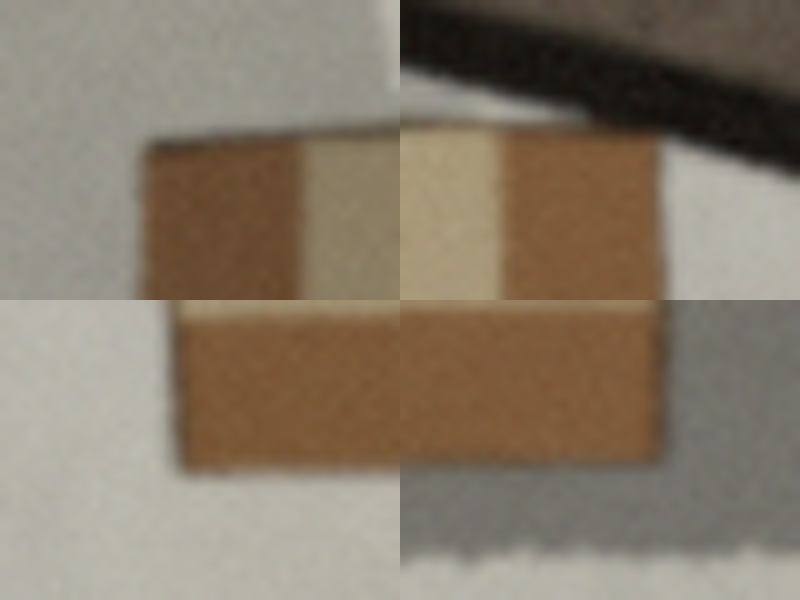

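View pics/w2zb.png

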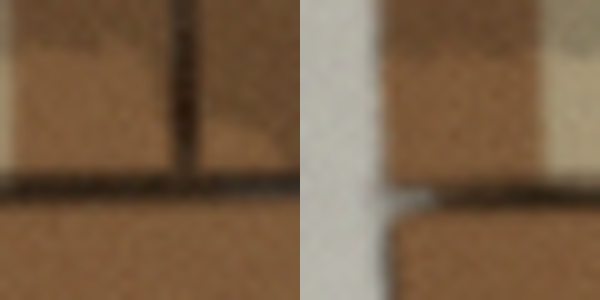

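```bash
python3 - <<'E'
from h import *
i=load("w2")
cv=lambda a,x0,y0,s:(np.array(a,float)+.5)/s-.5+[x0,y0]
px=np.vstack([cv([145,143],185,12,10),cv([262,129],280,12,10),cv([180,170],185,165,10),cv([263,163],280,165,10),cv([185,188],235,110,10)])
L=np.array([[-61,92,74],[61,92,74],[-61,-92,74],[61,-92,74],[0,-31,74]])/1000.
p0=[.5,-.327,.2307]
p,r=fit([(i,1,L,px)],p0); print(p,r.round(2).tolist())
f=lambda q:(proj(i,towld(q[:3],L+[0,0,q[3]]),1)-px).ravel()
r=least_squares(f,[*p0,0]); print(r.x,r.fun.round(2))
E
```

```text
[ 0.50083236 -0.32818673  0.24259819] [[-0.31, -0.38], [0.19, -0.13], [-0.57, 0.38], [0.2, 0.0], [0.41, 0.11]]
[ 0.50083707 -0.32816185  0.24270269 -0.00139079] [-0.1  -0.05 -0.02  0.2  -0.36  0.1   0.02 -0.27  0.42  0.04]
```

```bash
cat >> h.py <<'E'
PL=[.4719,.1834,1.708]; PP=[.50083,-.32818,.2427]
J_LANE=[-0.63,0.35,0.67,2.0,-0.75,1.08,0.6]
def pick(w=30):
    T=lane_T(PL)
    robot.move_linear(lane_pos(PL,0,0,110),velocity=.25,frame=T)
    hit=robot.move_linear(lane_pos(PL,0,0,w),velocity=.12,threshold=12)
    s=st('down hit=%s'%hit); 
    robot.gripper_to(.05); s=st('grip')
def lift():
    robot.move_linear(lane_pos(PL,0,0,60),velocity=.12); st('lift1')
    robot.move_linear(lane_pos(PL,0,0,170),velocity=.2); st('lift2')
E
python3 - <<'E'
from h import *
T=lane_T(PL)
robot.move_ptp([.44,-.04,.32],T)
robot.goto_joints(J_LANE); st()
robot.move_linear(lane_pos(PL,0,0,110),velocity=.15,frame=T); print(robot.get_state()['qpos'].round(2))
snap("wrist","w3")
pick()
snap("wrist","w4")
E
```

```text
7.53 [0.4862 0.1356 0.1807] F [-0.5 -0.1 -0.7] op 0.0939
[-0.62  0.37  0.66  2.03 -0.78  1.05  0.63]
down hit=False 8.93 [0.474  0.1705 0.0896] F [-0.7 -0.6  0.4] op 0.0938
grip 9.55 [0.4737 0.1708 0.0893] F [-1.2 -1.1  2.8] op 0.06
```

View pics/w4.png

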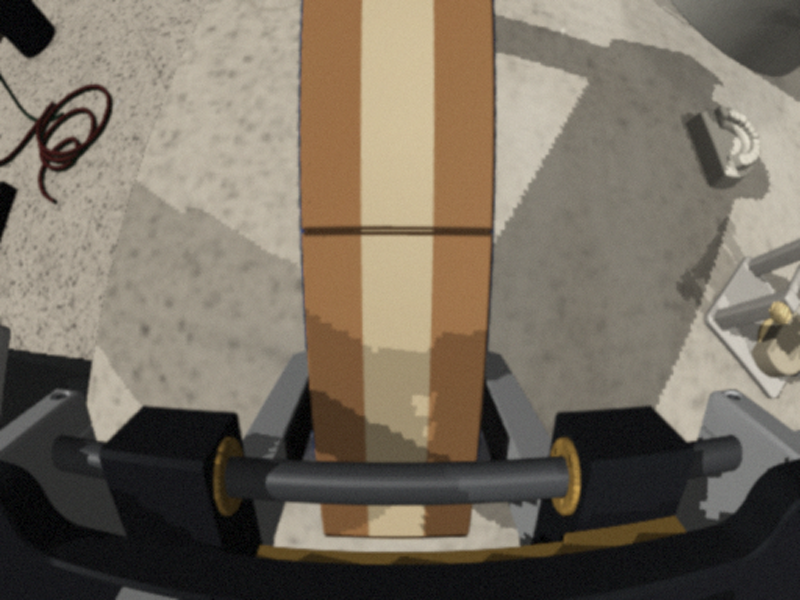

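```bash
cat >> h.py <<'E'
def tool_meas(tag,px800,depth):
    # ray/plane: plane tool z=depth (m) ; uses cam in tool constant
    i=load(tag); c=np.array([.0755,-.0005,-.1608])
    A=np.array([[0,-.965,-.261],[1,0,-.001],[.001,-.261,.965]])
    out=[]
    for u,v in px800:
        x=(u+.5)*.64-.5-float(i['cx']); y=(v+.5)*.64-.5-float(i['cy']); r=np.hypot(x,y); th=r/float(i['fx'])
        d=A@np.array([np.sin(th)*x/r,np.sin(th)*y/r,np.cos(th)]); out.append(c+d*(depth-c[2])/d[2])
    return np.array(out)
E
python3 - <<'E'
import cv2,numpy as np
im=cv2.imread("pics/w4_raw.png")
cv2.imwrite("pics/w4z.png",np.vstack([cv2.resize(im[y:y+h,185:325],None,fx=5.7,fy=8,interpolation=2) for y,h in ((138,22),(330,24))]))
E
```

```text
(no output)
```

View pics/w4z.png

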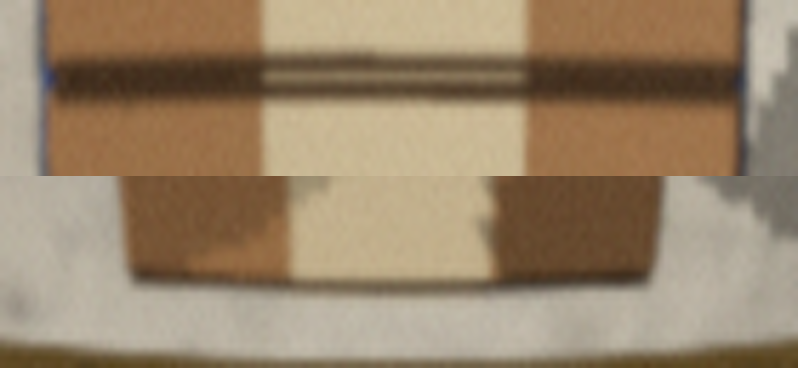

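```bash
python3 - <<'E'
from h import *
for d in (-.018,-.0165): print(tool_meas("w4",[(397,233.7),(397,535.9),(304,233.7),(491,233.7)],d)*1000)
E
```

```text
[[ 59.69906487  -0.46638891 -18.        ]
 [-60.41747501  -0.44126071 -18.        ]
 [ 59.99272752 -29.50002008 -18.        ]
 [ 60.0131961   28.89022798 -18.        ]]
[[ 59.53308866  -0.46603585 -16.5       ]
 [-61.84517958  -0.4406437  -16.5       ]
 [ 59.82983601 -29.80464213 -16.5       ]
 [ 59.85051959  29.19894887 -16.5       ]]
```

```bash
python3 - <<'E'
from h import *
lift()
T=pal_T(PP,-np.pi)
robot.move_ptp([.43,-.06,.30],T); s=st('wp'); print(s['qpos'].round(2))
robot.move_ptp(pal_pos(PP,.7,62,145),T); s=st('above'); print(s['qpos'].round(2))
snap("wrist","w5"); snap("scene","s5")
E
```

```text
lift1 10.0 [0.4757 0.1578 0.1164] F [ 1.7 -4.7 -1.7] op 0.0599
lift2 10.7 [0.481  0.1132 0.215 ] F [ 0.2 -0.6 -3.2] op 0.0599
wp 12.39 [ 0.4299 -0.0596  0.2997] F [-0.4 -0.4 -1.6] op 0.0598
[-0.86 -0.05  0.91  1.98  0.04  1.19 -1.29]
above 13.43 [ 0.4872 -0.2669  0.1454] F [ 0.1 -0.8 -2. ] op 0.0601
[-0.23  0.53  0.89  1.88 -0.5   0.97 -0.44]
```

View pics/w5.png

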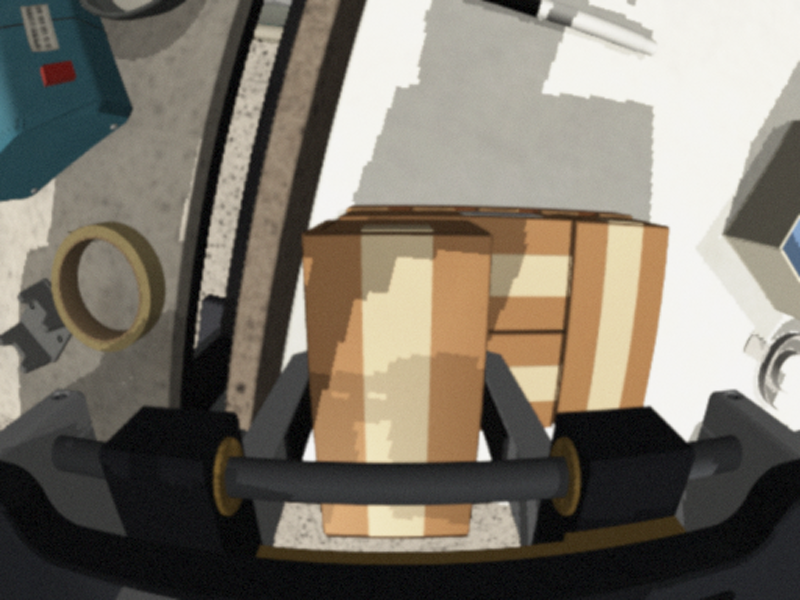

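View pics/s5.png

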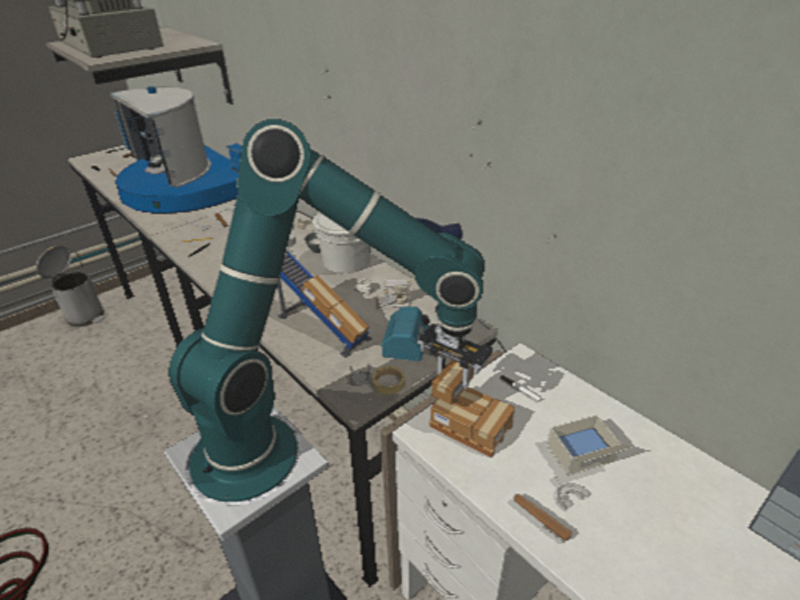

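```bash
cat >> h.py <<'E'
def down(x,y,z0=109,zmin=100,thr=4):
    robot.move_linear(pal_pos(PP,x,y,z0),velocity=.08); st('pre')
    robot.pause(.15)
    h=robot.move_linear(pal_pos(PP,x,y,zmin),velocity=.02,threshold=thr); return h,st('contact %s'%h)
E
python3 - <<'E'
from h import *
down(.7,62)
E
```

```text
pre 14.12 [ 0.4865 -0.268   0.1089] F [-0.1 -0.2 -1.5] op 0.0595
contact True 14.62 [ 0.4869 -0.2679  0.1039] F [0.5 0.3 1.7] op 0.0597
```

```bash
python3 - <<'E'
from h import *
print(pal_pos(PP,.7,62,104))
robot.gripper_to(.08); st()
robot.move_linear(pal_pos(PP,.7,62,200),velocity=.2)
T=pal_T(PP,-np.pi/2)
robot.move_ptp(pal_pos(PP,0,-70,250),T); s=st(); print(s['qpos'].round(2))
snap("wrist","w6")
im=cv2.imread("pics/w6_raw.png")
cv2.imwrite("pics/w6z.png",cv2.resize(im[20:220,160:330],None,fx=4,fy=3,interpolation=2))
E
```

```text
[ 0.48660937 -0.26782883  0.104     ]
 15.15 [ 0.4865 -0.2677  0.1038] F [ 0.4  0.4 -0.1] op 0.0804
 17.22 [ 0.5176 -0.3957  0.2493] F [-0.2  0.2 -0.2] op 0.0804
[ 0.22  0.49  0.55  1.53 -0.27  1.2   1.06]
```

View pics/w6.png

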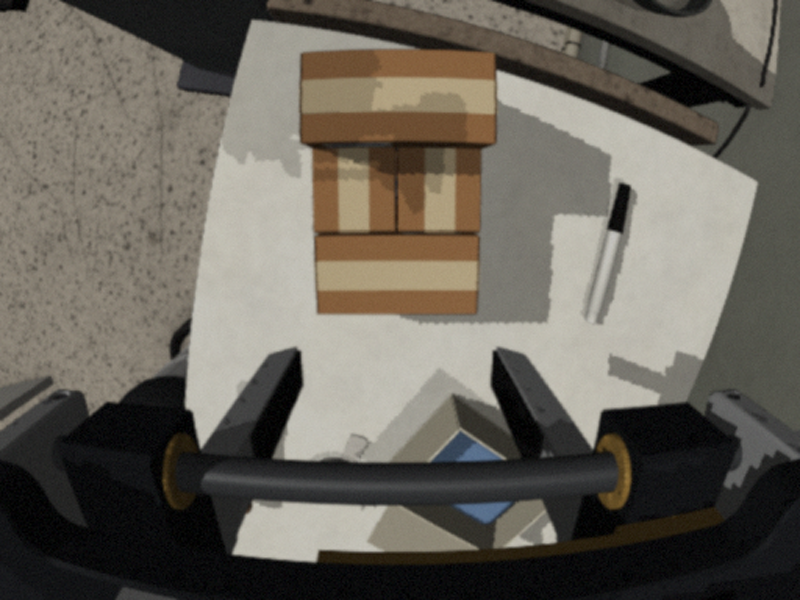

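```bash
python3 - <<'E'
import cv2,numpy as np
im=cv2.imread("pics/w6_raw.png")
def t(x,y): return cv2.resize(im[y:y+20,x:x+26],None,fx=10,fy=10,interpolation=2)
cv2.imwrite("pics/w6z.png",np.vstack([np.hstack([t(x,y) for x,y in r]) for r in [[(180,25),(305,25),(190,190)],[(180,80),(305,82),(295,190)]]]))
E
```

```text
(no output)
```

View pics/w6z.png

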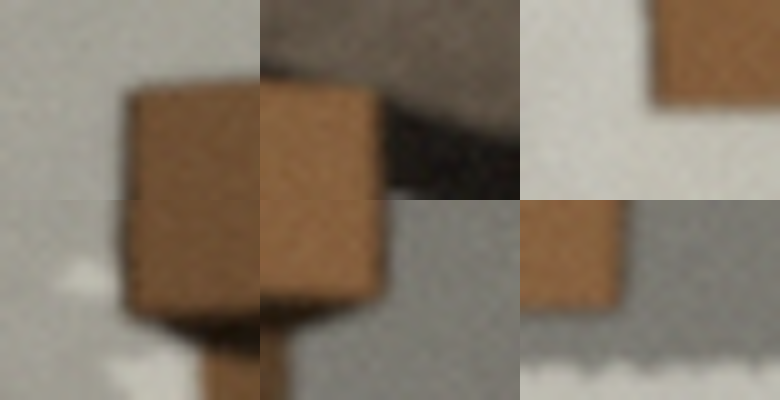

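```bash
cat >> h.py <<'E'
cv_=lambda a,x0,y0,s:(np.array(a,float)+.5)/s-.5+[x0,y0]
def wpt(i,px,z):
    f=lambda X:proj(i,[X[0],X[1],z],1)[0]-px
    return np.r_[least_squares(f,[.5,-.3]).x,z]
def topal(P): return ((np.atleast_2d(P)-[PP[0],PP[1],0])@yaw(PP[2]))*1000
E
python3 - <<'E'
from h import *
i=load("w6")
px=[cv_([127,90],180,25,10),cv_([120,85],305,25,10),cv_([130,110],180,80,10),cv_([122,97],305,82,10)]
for z in (.122,.1206): print(topal([wpt(i,q,z) for q in px]).round(1).tolist())
for z in (.074,.0726): print(topal([wpt(i,q,z) for q in [cv_([130,105],190,190,10),cv_([100,108],295,190,10)]]).round(1).tolist())
E
```

```text
[[-59.7, 90.7, 122.0], [61.4, 91.2, 122.0], [-59.0, 32.4, 122.0], [61.0, 31.7, 122.0]]
[[-60.0, 91.1, 120.6], [61.7, 91.6, 120.6], [-59.3, 32.6, 120.6], [61.3, 31.9, 120.6]]
[[-60.8, -91.2, 74.0], [60.4, -91.7, 74.0]]
[[-61.1, -91.6, 72.6], [60.6, -92.1, 72.6]]
```

```bash
python3 - <<'E'
from h import *
T=lane_T(PL)
robot.move_ptp([.43,-.05,.31],T)
robot.goto_joints(J_LANE)
robot.gripper_to(.094)
robot.move_linear(lane_pos(PL,0,0,130),velocity=.25,frame=T); st()
snap("wrist","w7")
E
```

```text
20.26 [0.4793 0.1285 0.1799] F [ 0.3  0.3 -0.3] op 0.0941
```

View pics/w7.png

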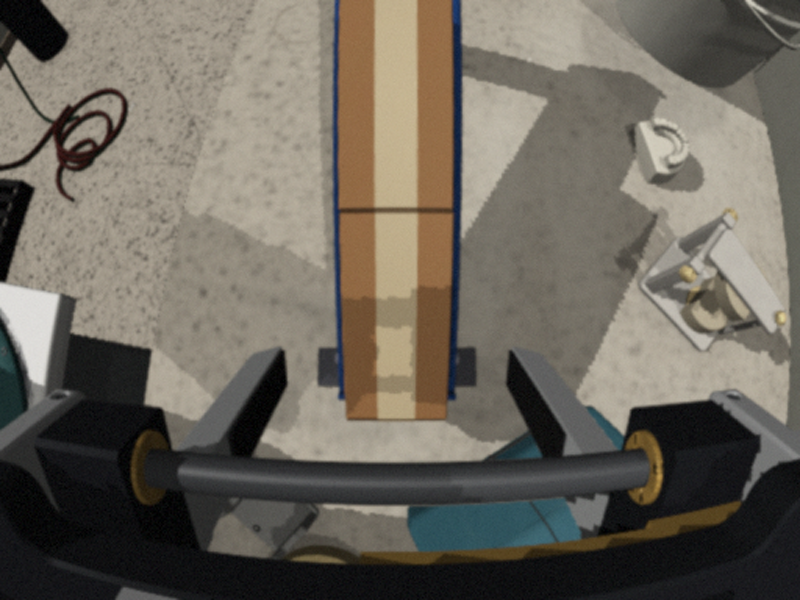

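```bash
python3 - <<'E'
from h import *
print(tool_meas("w7",[(397,210.5),(397,418.5),(345,418.5),(448,418.5),(339,210.5),(455,210.5)],.0835).round(4)*1000)
pick(); snap("wrist","w8")
lift()
T=pal_T(PP,-np.pi/2)
robot.move_ptp([.43,-.06,.30],T); s=st('wp'); print(s['qpos'].round(2))
robot.move_ptp(pal_pos(PP,-31,-32,150),T); s=st('above'); print(s['qpos'].round(2))
snap("wrist","w9")
E
```

```text
[[ 60.8  -0.4  83.5]
 [-60.5  -0.4  83.5]
 [-60.8 -31.6  83.5]
 [-60.8  30.1  83.5]
 [ 61.  -30.9  83.5]
 [ 61.   30.1  83.5]]
down hit=False 21.38 [0.474  0.1705 0.0897] F [ 0.6 -0.  -0.1] op 0.0936
grip 22.0 [0.4737 0.1708 0.0893] F [-2.5 -0.5  3.9] op 0.0599
lift1 22.45 [0.4756 0.1582 0.1164] F [ 0.8 -2.5 -3. ] op 0.0597
lift2 23.15 [0.481  0.1131 0.2149] F [-0.  -0.7 -2.6] op 0.0599
wp 23.96 [ 0.4298 -0.0585  0.2991] F [ 0.5  0.3 -3.1] op 0.0597
[-0.83 -0.04  0.88  1.98  0.03  1.19  0.28]
above 25.26 [ 0.479  -0.3655  0.1499] F [-0.8  0.2 -2.6] op 0.0596
[ 0.02  0.58  0.8   1.76 -0.49  1.01  1.25]
```

View pics/w8.png

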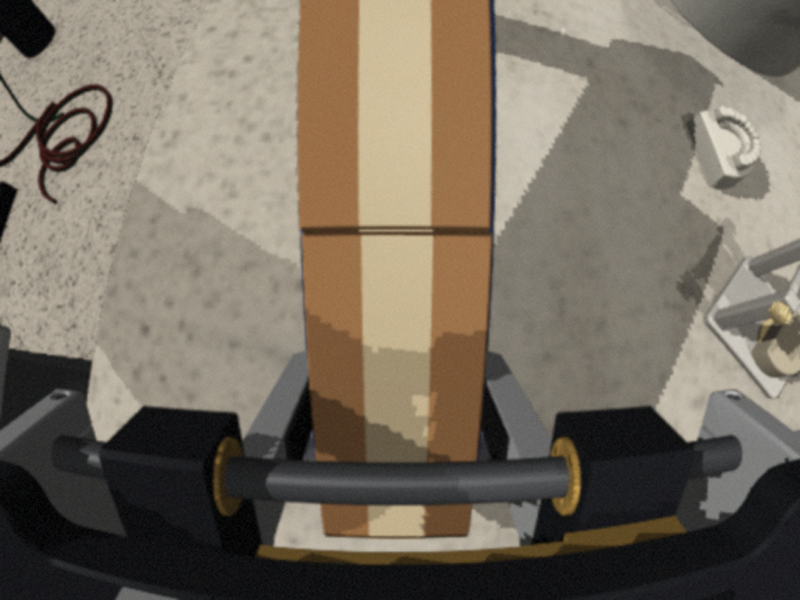

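View pics/w9.png

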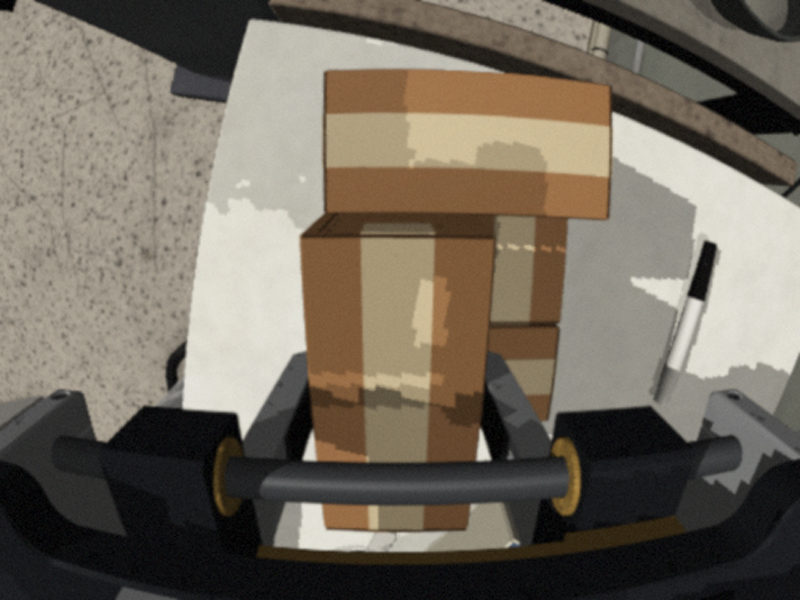

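```bash
python3 - <<'E'
import cv2,numpy as np
r=[]
for t in ("w5","w8","w9"):
    im=cv2.imread(f"pics/{t}_raw.png")
    r.append(np.vstack([cv2.resize(im[y:y+h,215:295],None,fx=3.2,fy=10,interpolation=2) for y,h in ((138,24),(328,24))]))
cv2.imwrite("pics/cmp.png",np.hstack(r))
E
```

```text
(no output)
```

View pics/cmp.png

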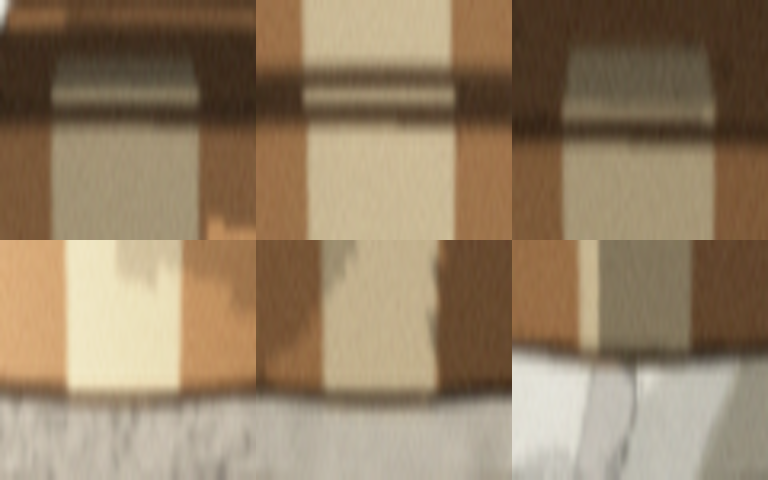

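```bash
python3 - <<'E'
from h import *
c=np.array([.0755,-.0005,-.1608]); A=np.array([[0,-.965,-.261],[1,0,-.001],[.001,-.261,.965]])
def pv(P):
    q=A.T@(np.array(P)-c); r=np.hypot(q[0],q[1]); return 297.3*np.arctan2(r,q[2])*q[1]/r+195.16
def top(th,dx,dz):
    o=[]
    for s in (61,-61):
        x,z=s,-18
        X=np.cos(th)*x+np.sin(th)*z+dx; Z=-np.sin(th)*x+np.cos(th)*z+dz
        o.append(pv([X/1000,-.0005,Z/1000]))
    return np.array(o)
obs={'w8':[138+10.9-.5,328+15.8-.5],'w5':[138+11.2-.5,328+15.2-.5],'w9':[138+13.6-.5,328+11.6-.5]}
print(top(0,0,0))
for k,o in obs.items():
    r1=least_squares(lambda q:top(np.radians(q[0]),q[1],0)-o,[0,0]).x
    r2=least_squares(lambda q:top(0,q[0],q[1])-o,[0,0]).x
    print(k,o,'pitch deg,dx',r1.round(2),'dx,dz',r2.round(2))
E
```

```text
[146.71419665 343.42323861]
w8 [148.4, 343.3] pitch deg,dx [ 0.81 -0.46] dx,dz [-0.94  1.1 ]
w5 [148.7, 342.7] pitch deg,dx [ 1.41 -0.34] dx,dz [-1.17  1.93]
w9 [151.1, 339.1] pitch deg,dx [4.98 0.27] dx,dz [-3.    7.45]
```

```bash
python3 - <<'E'
from h import *
robot.move_linear(pal_pos(PP,-31,-35,114),velocity=.1); robot.pause(.1); st('pre')
h=robot.move_linear(pal_pos(PP,-31,-35,100),velocity=.025,threshold=3); s=st('c1 %s'%h)
z=s['ee_pos'][2]*1000
if z>105:
    h=robot.move_linear(pal_pos(PP,-31,-35,104.3),velocity=.02,threshold=10); s=st('c2 %s'%h)
snap("wrist","w10"); snap("scene","s10")
E
```

```text
pre 25.92 [ 0.4793 -0.3698  0.1144] F [ 0.1 -0.1 -2.3] op 0.0597
c1 True 26.29 [ 0.4792 -0.3694  0.1069] F [ 0.1  0.7 -1.2] op 0.0603
c2 True 26.5 [ 0.4792 -0.3695  0.1047] F [-0.2  1.8  3.1] op 0.0597
```

View pics/w10.png

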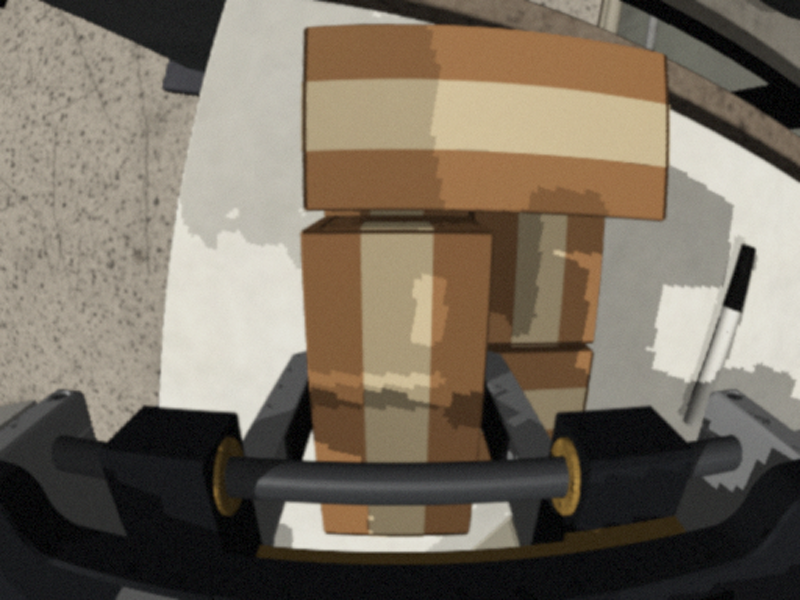

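```bash
python3 - <<'E'
from h import *
h=robot.move_linear(pal_pos(PP,-31,-35,104),velocity=.02,threshold=10); st('d %s'%h)
h=robot.move_linear(pal_pos(PP,-31,-31.5,104),velocity=.03,threshold=8); st('slide %s'%h)
snap("wrist","w11")
E
```

```text
d False 26.85 [ 0.4792 -0.3694  0.1043] F [-2.4  5.4 10.7] op 0.0599
slide True 27.06 [ 0.4784 -0.3664  0.1042] F [-0.1  1.8  5.8] op 0.0595
```

View pics/w11.png

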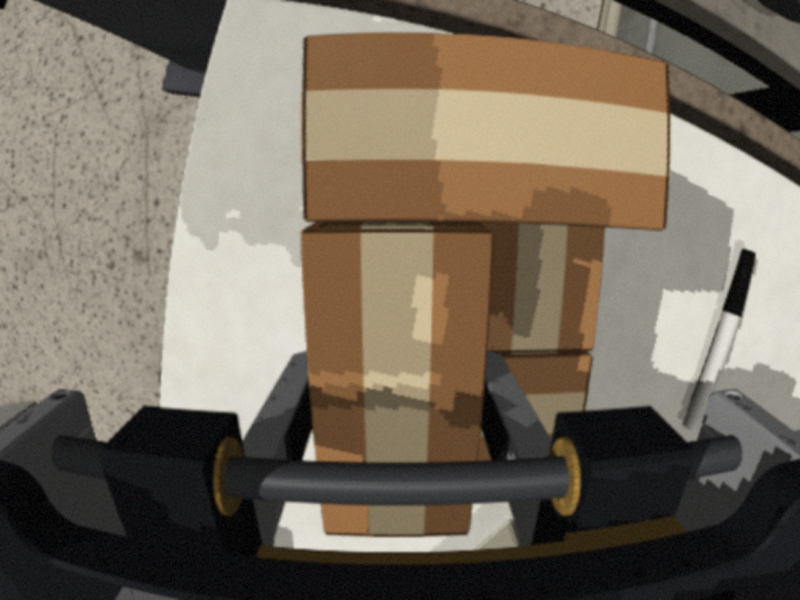

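```bash
python3 - <<'E'
from h import *
print(topal(robot.get_state()['ee_pos']))
h=robot.move_linear(pal_pos(PP,-31,-31.3,104.4),velocity=.02,threshold=8); s=st('slide %s'%h); print(topal(s['ee_pos']))
snap("wrist","w12")
E
```

```text
[[-30.98346573 -31.68443275 104.2126862 ]]
slide False 27.36 [ 0.4782 -0.366   0.1044] F [0.1 1.6 2.5] op 0.0601
[[-31.00836299 -31.27675943 104.36207193]]
```

View pics/w12.png

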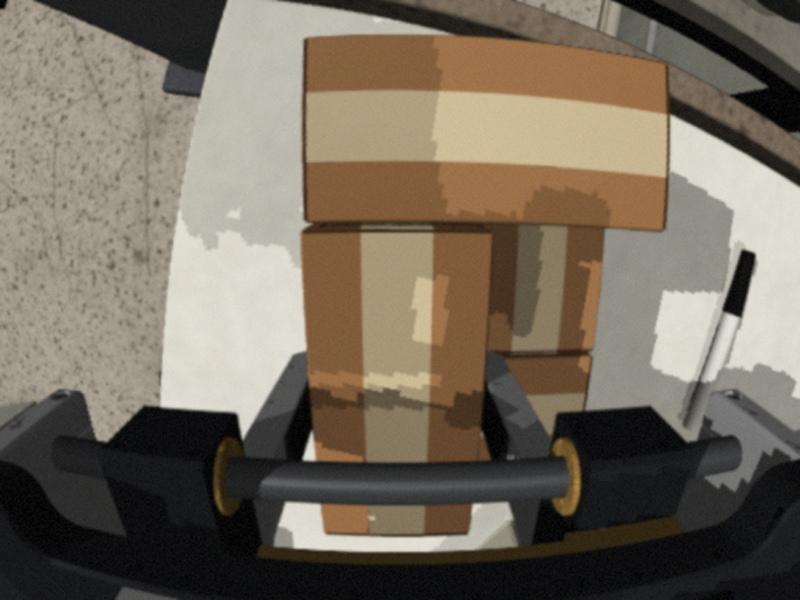

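```bash
python3 - <<'E'
import cv2
im=cv2.imread("pics/w12_raw.png"); cv2.imwrite("pics/w12z.png",cv2.resize(im[132:160,190:320],None,fx=6,fy=12,interpolation=2))
E
```

```text
(no output)
```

View pics/w12z.png

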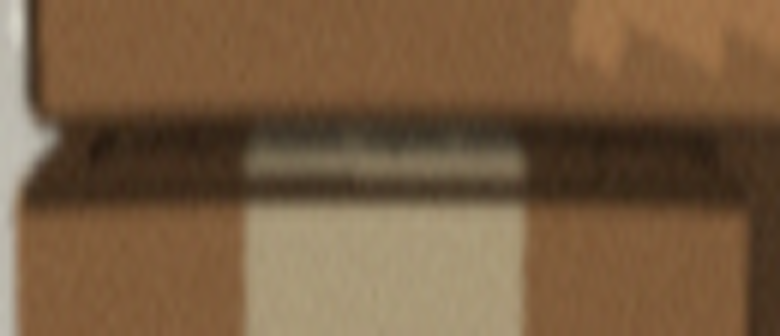

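```bash
python3 - <<'E'
from h import *
i=load("w12")
for q in [(220,141.9),(220,148.4),(300,141.9),(300,148.4),(195,141.5),(193.3,148.4),(314.6,148.6),(254,341.5)]: print(q,topal(wpt(i,q,.1206)).round(1)[0][:2])
E
```

```text
(220, 141.9) [-47.5  31.7]
(220, 148.4) [-47.5  28.5]
(300, 141.9) [-8.4 31.8]
(300, 148.4) [-8.3 28.5]
(195, 141.5) [-59.9  32.1]
(193.3, 148.4) [-60.9  28.7]
(314.6, 148.6) [-1.  28.6]
(254, 341.5) [-30.9 -92.5]
```

```bash
python3 - <<'E'
from h import *
h=robot.move_linear(pal_pos(PP,-31,-30.3,104.4),velocity=.02,threshold=8); s=st('slide %s'%h); print(topal(s['ee_pos']))
robot.gripper_to(.08); st()
robot.move_linear(pal_pos(PP,-31,-30.3,200),velocity=.2)
T=pal_T(PP,-np.pi/2)
robot.move_ptp(pal_pos(PP,0,-75,250),T); s=st(); print(s['qpos'].round(2))
snap("wrist","w13")
im=cv2.imread("pics/w13_raw.png")
def t(x,y): return cv2.resize(im[y:y+20,x:x+26],None,fx=10,fy=10,interpolation=2)
cv2.imwrite("pics/w13m.png",cv2.resize(im[20:220,170:330],None,fx=4,fy=3,interpolation=2))
E
```

```text
slide False 27.66 [ 0.4779 -0.3651  0.1044] F [ 0.2 -1.7  0.4] op 0.06
[[-31.09465297 -30.3758907  104.36442827]]
 28.19 [ 0.478  -0.365   0.1044] F [ 0.1  0.9 -0. ] op 0.08
 29.22 [ 0.5186 -0.4012  0.2487] F [ 0.1 -0.  -0.1] op 0.0804
[ 0.05  0.58  0.84  1.52 -0.44  1.24  1.2 ]
```

View pics/w13m.png

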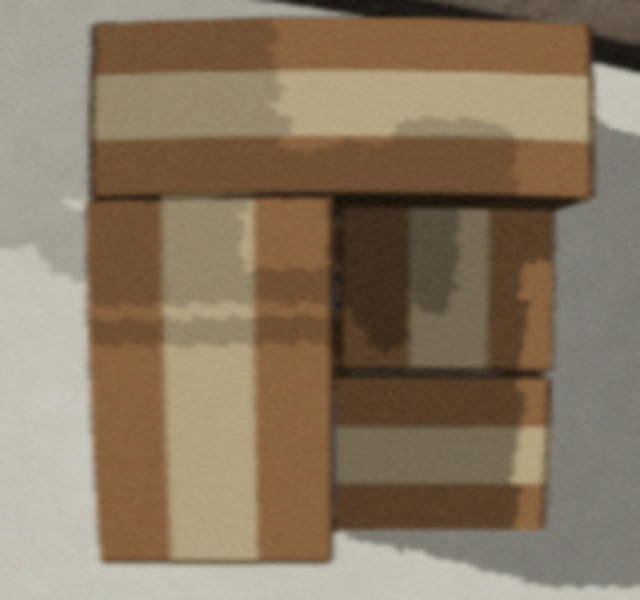

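```bash
python3 - <<'E'
from h import *
i=load("w13")
f=lambda u,v:((u+.5)/4-.5+170,(v+.5)/3-.5+20)
for n,q in dict(c2=[(88,201),(332,199),(101,560),(331,560)],c1=[(92,24),(590,24),(94,194),(592,197)]).items(): print(n,topal([wpt(i,f(*a),.1206) for a in q])[:,:2].round(1).tolist())
print(topal([wpt(i,f(546,527),.0726)]))
E
```

```text
c2 [[-60.6, 30.7], [-1.5, 29.8], [-61.2, -90.1], [-1.9, -90.0]]
c1 [[-60.2, 91.5], [61.7, 91.6], [-59.1, 33.0], [61.5, 32.1]]
[[ 61.6360528  -91.36775543  72.6       ]]
```

```bash
python3 - <<'E'
from h import *
T=lane_T(PL)
robot.move_ptp([.43,-.05,.31],T)
robot.goto_joints(J_LANE)
robot.gripper_to(.094)
robot.move_linear(lane_pos(PL,0,0,130),velocity=.25,frame=T); st()
snap("wrist","w14")
E
```

```text
32.27 [0.4792 0.1285 0.1799] F [-0.1 -0.4  0.3] op 0.0936
```

View pics/w14.png

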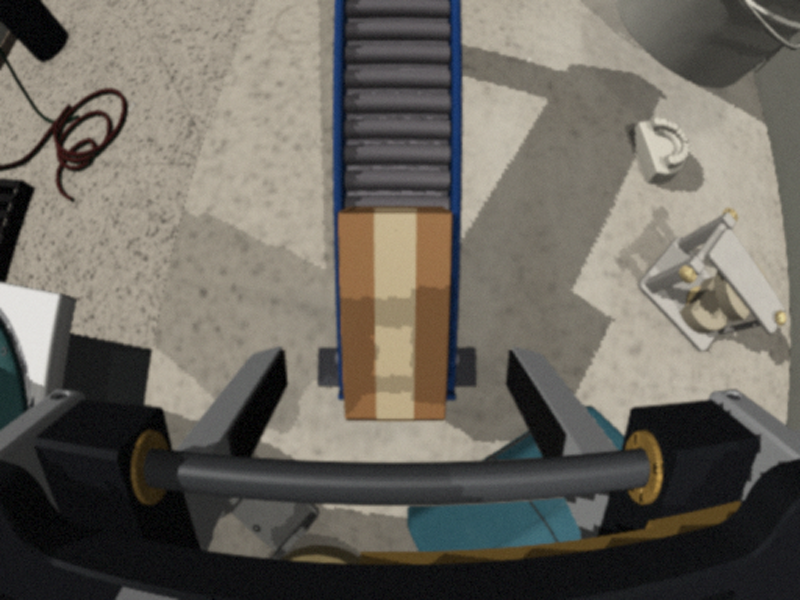

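```bash
python3 - <<'E'
from h import *
pick(); lift()
T=pal_T(PP,-np.pi/2)
robot.move_ptp([.43,-.06,.30],T); st('wp')
robot.move_ptp(pal_pos(PP,47.5,-35,165),T); s=st('above'); print(s['qpos'].round(2))
snap("wrist","w15")
E
```

```text
down hit=False 33.39 [0.4741 0.1705 0.0897] F [ 0.  -0.7  0.3] op 0.0942
grip 34.02 [0.4736 0.1708 0.0893] F [-1.  -1.2  3.6] op 0.0598
lift1 34.42 [0.4754 0.1584 0.1164] F [ 1.1 -1.2 -2.9] op 0.0601
lift2 35.12 [0.4811 0.113  0.2149] F [-0.2  0.3 -2.9] op 0.0601
wp 35.92 [ 0.4298 -0.0585  0.2991] F [-0.1  0.5 -2.5] op 0.0599
above 37.23 [ 0.5561 -0.3495  0.1653] F [-0.3  0.3 -1.8] op 0.0595
[-0.03  0.66  0.81  1.6  -0.52  1.1   1.16]
```

View pics/w15.png

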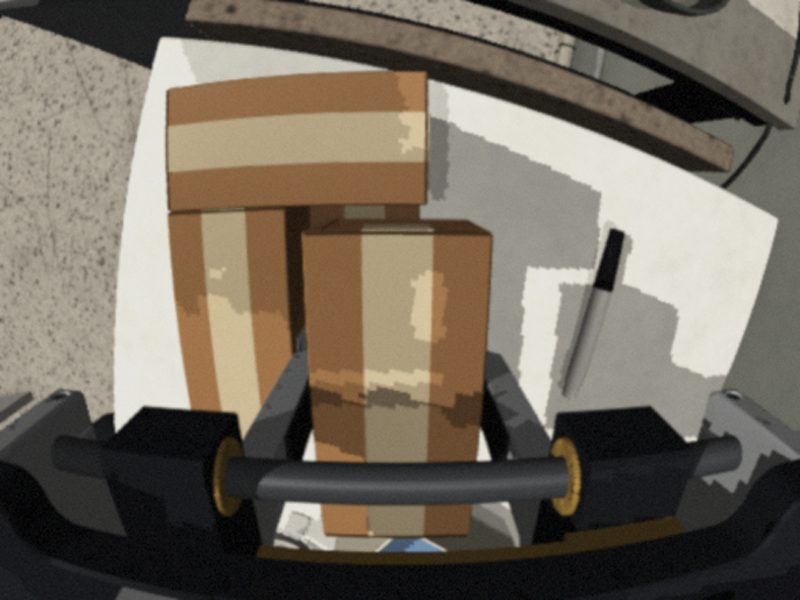

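```bash
python3 - <<'E'
from h import *
x=47.5
robot.move_linear(pal_pos(PP,x,-33.5,112),velocity=.12); robot.pause(.1); st('pre')
h=robot.move_linear(pal_pos(PP,x,-33.5,102),velocity=.025,threshold=3); s=st('c1 %s'%h)
if s['ee_pos'][2]>.1048:
    h=robot.move_linear(pal_pos(PP,x,-33.5,104.4),velocity=.02,threshold=8); s=st('c2 %s'%h)
robot.move_linear(pal_pos(PP,x,-30.6,104.4),velocity=.02,threshold=8); s=st('slide'); print(topal(s['ee_pos']))
snap("wrist","w16")
E
```

```text
pre 37.97 [ 0.5554 -0.3496  0.113 ] F [ 0.1 -0.3 -3.3] op 0.0604
c1 True 38.33 [ 0.5553 -0.3494  0.104 ] F [-0.2  0.4  4.3] op 0.0598
slide 38.62 [ 0.5542 -0.3461  0.1041] F [ 0.2 -0.4 -2.5] op 0.0601
[[ 47.47844612 -30.24285764 104.117687  ]]
```

View pics/w16.png

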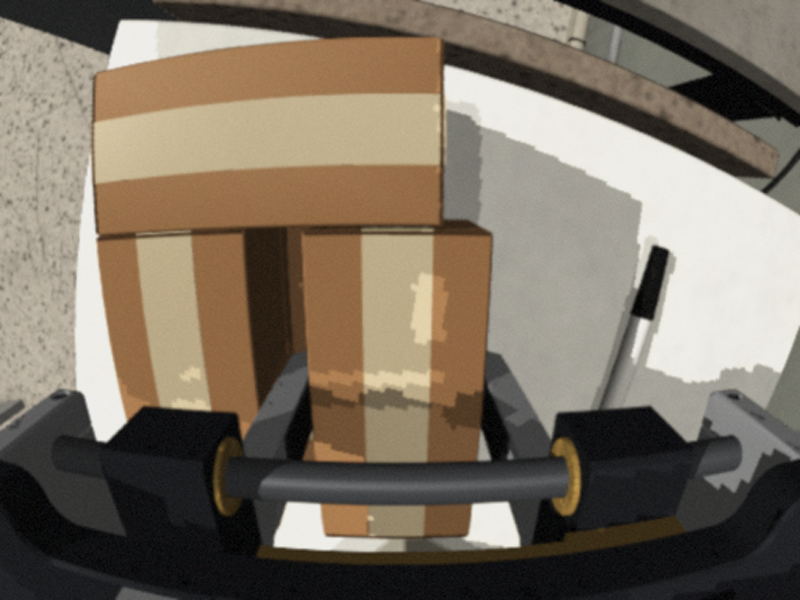

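```bash
python3 - <<'E'
from h import *
x=47.5
h=robot.move_linear(pal_pos(PP,x,-30.4,103.2),velocity=.02,threshold=3); s=st('dn %s'%h)
robot.gripper_to(.066); s=st(); print(topal(s['ee_pos']))
robot.move_linear(pal_pos(PP,x,-30.4,185),velocity=.15)
T=pal_T(PP,-np.pi)
robot.move_ptp(pal_pos(PP,97,-31,170),T); s=st(); print(s['qpos'].round(2))
robot.gripper_to(.094)
snap("wrist","w17")
E
```

```text
dn False 38.92 [ 0.5543 -0.3464  0.1039] F [-4.8  4.7 10.4] op 0.0597
 39.26 [ 0.5543 -0.3463  0.1031] F [-0.1  0.1 -0.5] op 0.0661
[[ 47.51230755 -30.41146307 103.10214789]]
 41.29 [ 0.6021 -0.3351  0.1697] F [ 0.1 -0.3 -1. ] op 0.066
[-0.2   0.88  1.14  1.51 -0.82  1.28 -0.29]
```

View pics/w17.png

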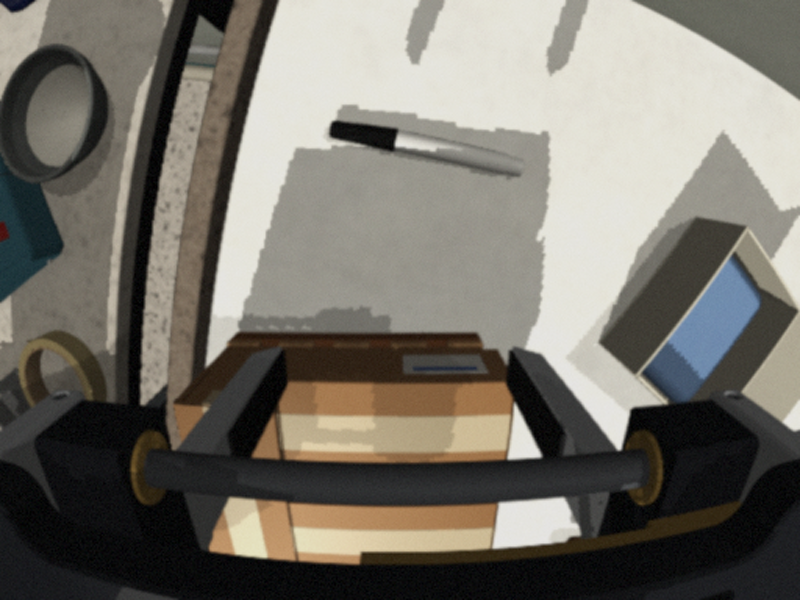

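```bash
python3 - <<'E'
from h import *
robot.move_linear(pal_pos(PP,97,-31,111),velocity=.12); robot.pause(.1); st()
h=robot.move_linear(pal_pos(PP,71,-31,111),velocity=.04,threshold=8); s=st('push %s'%h); print(topal(s['ee_pos']))
snap("wrist","w18");snap("scene","s18")
E
```

```text
42.71 [ 0.6027 -0.3353  0.1119] F [-0.3  0.3  0.8] op 0.0938
push False 43.51 [ 0.5772 -0.3412  0.1109] F [ 0.3  0.5 -0.1] op 0.0939
[[ 70.98749034 -30.94661064 110.92618328]]
```

View pics/w18.png

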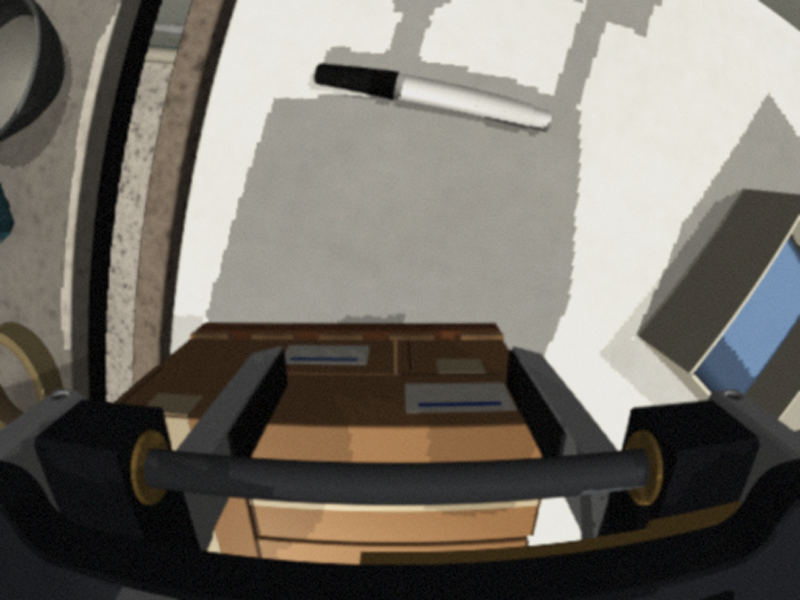

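```bash
python3 - <<'E'
from h import *
im=cv2.imread("pics/w18_raw.png")
cv2.imwrite("pics/w18z.png",cv2.resize(im[255:365,130:370],None,fx=3.3,fy=5,interpolation=2))
print(tool_meas("w18",[(400,428),(400,540),(260,427),(535,428)],-.0096)*1000)
E
```

```text
[[-12.77589959   0.66122768  -9.6       ]
 [-70.97898551   0.86601579  -9.6       ]
 [-13.93321648 -53.16138355  -9.6       ]
 [-14.37473314  52.72403534  -9.6       ]]
```

View pics/w18z.png

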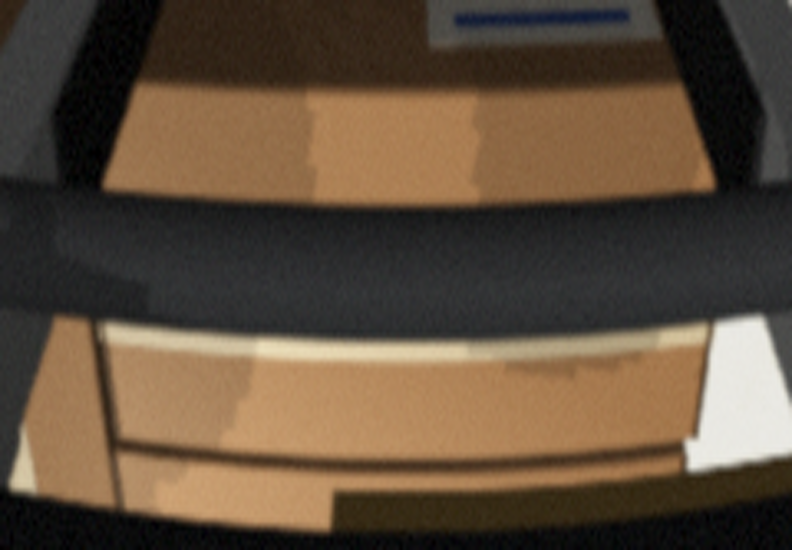

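```bash
python3 - <<'E'
from h import *
robot.move_linear(pal_pos(PP,90,-31,111),velocity=.15)
robot.move_linear(pal_pos(PP,90,-31,170),velocity=.2)
robot.move_ptp(pal_pos(PP,0,-90,250),pal_T(PP,-np.pi/2)); s=st(); print(s['qpos'].round(2))
snap("wrist","w19")
im=cv2.imread("pics/w19_raw.png")
cv2.imwrite("pics/w19m.png",cv2.resize(im[15:205,175:330],None,fx=4,fy=3.1,interpolation=2))
E
```

```text
45.73 [ 0.5225 -0.4151  0.2493] F [1.  0.2 0.1] op 0.0943
[ 0.06  0.61  0.87  1.49 -0.48  1.26  1.23]
```

View pics/w19m.png

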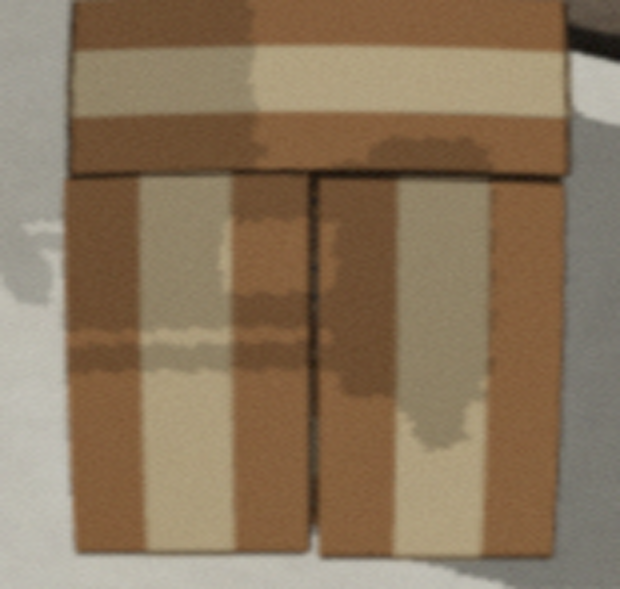

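```bash
python3 - <<'E'
from h import *
i=load("w19")
im=cv2.imread("pics/w19_raw.png")
f=lambda u,v:((u+.5)/4-.5+175,(v+.5)/3.1-.5+15)
for n,q in dict(c1=[(70,175),(567,178)],c2=[(66,180),(308,177),(77,552),(308,552)],c3=[(320,179),(563,181),(320,556),(553,557)]).items(): print(n,topal([wpt(i,f(*a),.1206) for a in q])[:,:2].round(1).tolist())
def t(x,y,w=26,h=20): return cv2.resize(im[y:y+h,x:x+w],None,fx=10,fy=10,interpolation=2)
cv2.imwrite("pics/w19z.png",np.vstack([np.hstack([t(180,5),t(305,5),t(240,62)]),np.hstack([t(182,62),t(305,62),t(240,183)])]))
E
```

```text
c1 [[-59.5, 32.0], [61.1, 31.0]]
c2 [[-60.5, 30.5], [-1.8, 29.6], [-60.9, -90.1], [-2.0, -90.2]]
c3 [[1.1, 28.9], [60.1, 30.0], [1.0, -91.6], [60.6, -91.9]]
```

View pics/w19z.png

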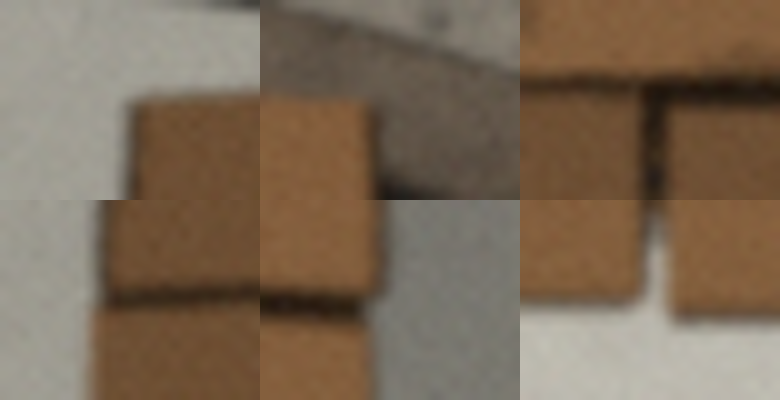

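```bash
python3 - <<'E'
from h import *
robot.move_ptp([.42,-.02,.36],pal_T(PP,-np.pi/2)); st()
snap("scene","s20"); snap("top","t20")
im=cv2.imread("pics/s20_raw.png");a=cv2.resize(im[225:300,260:345],None,fx=8,fy=8,interpolation=2)
cv2.imwrite("pics/s20z.png",a)
im=cv2.imread("pics/t20_raw.png");cv2.imwrite("pics/t20z.png",cv2.resize(im[160:235,290:390],None,fx=8,fy=8,interpolation=2))
E
```

```text
47.39 [ 0.4203 -0.0204  0.3601] F [-0.3  0.4 -0.9] op 0.094
```

View pics/s20z.png

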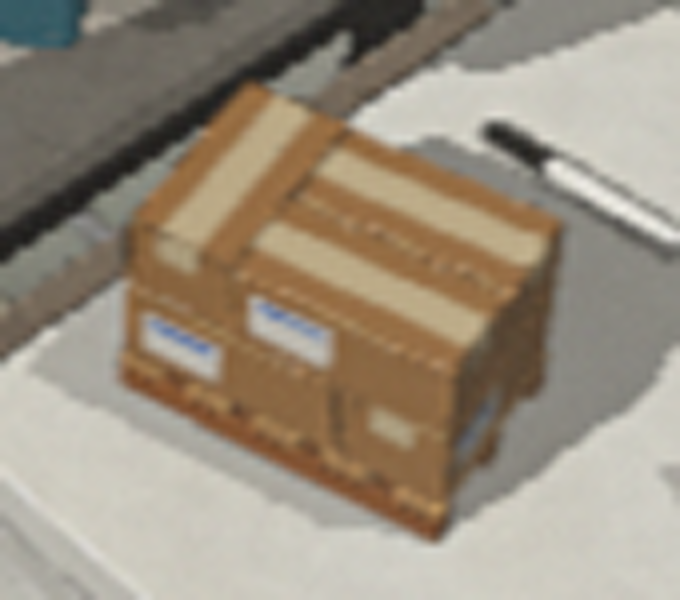

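View pics/t20z.png

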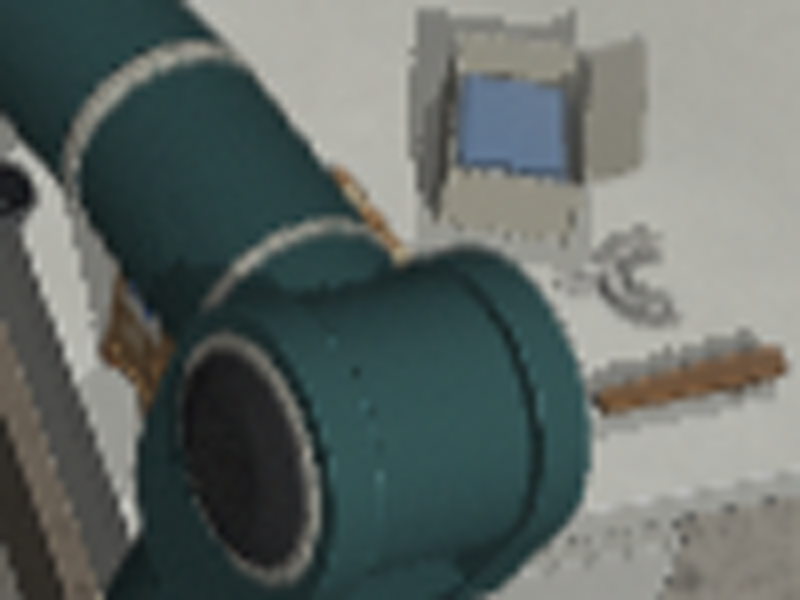

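View pics/s20.png

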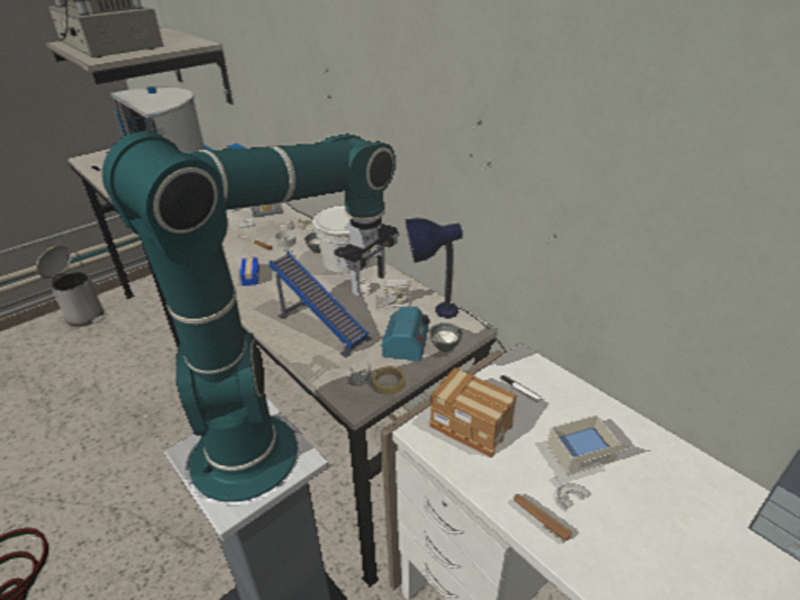

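```bash
python3 - <<'E'
from h import *
robot.pause(.3); robot.sign_off(); st()
E
```

```text
the job is handed in; nothing more can be done
the job is handed in; nothing more can be done
```

All three cartons are on the pallet as the second layer, and I handed the job in at about 48 s. The first went down crosswise over the two parallel ones. The other two went side by side over the crosswise end. I set the last one down with a finger gap and pushed it closed with the two open fingers.

**Last wrist-camera check:** the cartons lie about 1 mm or less from their target positions, except that one of the parallel pair sits about 1.5 mm further along the pallet than the other. The joints are roughly 1 to 3 mm, so no finger gap is left. The scene picture shows the outer faces flush, the layers below looking undisturbed, the lane empty, and the items in its view where they were. The final top view was blocked by the arm.

**Things that did not go cleanly:**
- The second carton tipped about 4° in the grip on the way over. I set its low end down first, lowered it until it lay flat, then slid it into place in the grip.
- Setting down the second and third cartons pressed with up to about 11 N vertically for a moment, well under the limits.
- The crosswise carton reads about 0.8 mm off along its length. I left it, as moving it risked more than it would gain.

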